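Park the cordless driver in its charging collar and switch the charger on

ROBOT

A 6-joint arm with a two-finger parallel gripper is mounted at the origin on the work surface. World frame = base frame: x ahead of the robot, y to its left, z up, the work surface at z = 0. Lengths are in mm, angles in rad, forces in N, time in s.
With the tool pointing down it reaches from about 350 to 725 mm from the base axis. Payload 6 kg.
Tool frame: the origin (TCP) lies between the finger pads; the fingertips stand r.tip_extent ahead of it and the grasp point (between the pads) lies 5 mm behind it (r.tip_extent is the distance from the TCP to the fingertips, in mm); z points along the fingers, y is the direction in which the jaws open and shut (so a half turn about z gives the same grasp; the last joint's range is limited). The gripper opens to 85 mm and grips with 20 to 120 N. Pads are 22 mm wide; open, the fingers measure 114 mm over their backs; the gripper's body (76 mm by 85 mm) begins 54 mm behind the grasp point. The pads swing forward as they close: fully open they stand 13 mm farther back than shut.
Start: joints at [-0.832, 0.04, 0.085, 0, -1.615, -0.334], TCP at [236.308, -551.483, 245.261] pointing down, gripper open.
Joint ranges: [-2.56, 2.56], [-1.29, 2.01], [-1.08, 1.49], [-3.29, 1.98], [-2.81, -0.18], [-2.99, 2.99]. Speed limits (rad/s): [2.57, 2.57, 3.01, 3.14, 3.14, 3.14].

INTERFACE

Orientations are given as [roll, pitch, yaw] about the fixed x, y, z axes, in that order (R = Rz(yaw) Ry(pitch) Rx(roll)).
In Python, from rig import r gives the robot as it stands.
- The arm moves only by the shell command python3 -m pendant 'ROWS'. ROWS is JSON, one flat list of numbers, 5 for each row, row after row: the shift along the tool's x, y, z in m, then the turn about the tool's z in degrees, then the finger opening in m, from 0 to 0.0854. In form: [dx, dy, dz, twist, grip, dx, dy, dz, twist, grip, ...]. A call has 1 to 20 rows; each row shifts and turns the pose as measured when the row begins, along the tool's axes as they then stand; what a row does not reach is not made up. A row lasts 1/10 s, in which the tool goes at most 50 mm and 8.59 degrees, less where a joint would pass 70% of its speed; a pose out of reach is approached as far as the arm can. A call is refused whole if a number of a shift passes 0.05 or a number of a turn 8.59, either way. A call with a gripper value outside its range is refused whole. The fingers move at their own pace and stop on an object; the grip force is fixed at half the most. Time passes only in rows, so rows that do not move let the fingers close. It gives the time, the measured TCP pose, the force and the opening at its end, in the units of the state.
- r.get_state(): the state, without advancing time (a new reading comes with each control period).
- r.camera(name): name is "scene" or "top"; returns a dict with "image" (420x560x3 uint8, red, green, blue), "range_z" (420x560 float32, mm along the optical axis (not along the pixel's ray), 0 where there is no reading), "fx", "fy", "cx", "cy" (pixels), "eye" and "attitude" of the camera in the world. Camera axes: x right, y up, looking along -z (the intrinsics and any distortion apply to the point x, -y, -z); pixel columns grow to the right and rows downward; lengths in mm; the calibration is good to about 2 mm. A picture is of the moment at which its call begins.
- r.close_job(): hands the job in, once; it reports no verdict.
The state is a dict: "time": time; "qpos": joint angles; "joint_vel": joint speeds; "effort": joint torques, N m; "eef_pos": TCP position; "eef_rot": TCP orientation; "ft_force": force on the tool from outside, world axes, zero at the start; "moment": the same for the moment, N m; "width": opening from 0.0 (shut) to 1.0 (fully open).
Only numpy, scipy, OpenCV 4.12 (cv2) and the standard library are available. Lean on these libraries where they do the work, as an engineer would, in place of code of your own. Each camera call takes 0.05 s, during which the arm holds its last target.

TASK

Put the orange-headed cordless driver away to charge: take it from the blue stand and lower it, handle first and without dropping it from a height, through the green charging collar until its head rests on the rim, and let go. Then lift the red guard on the charger's switch box, flip the toggle under it fully over towards the guard's hinge to switch on, and fold the guard fully shut again. Leave the yellow nut driver in its pocket, and the box cutter and the bracket where they lie.

Things in the scene. Friction and masses are not known exactly. Their poses are not given: they have to be found in the camera images.
- driver_head (a point): Centre of the cordless driver's orange head. Driver upright, handle down, round about z: black handle 30 mm dia., 105 mm long, foot tapered to 23 mm over the last 10 mm; orange head 46 mm dia., 50 mm high (this point half-way up, 130 mm above the foot); steel nose 16 mm dia., 20 mm high on top. 175 mm, 0.26-0.46 kg. It starts in one of the stand's pockets, foot 6 mm above the bench.
- driver_shoulder (a point): Point on the driver's axis at the underside of the orange head (the shoulder that catches on the collar), 25 mm below the head's centre and 105 mm above the foot. z along the axis, up towards the nose.
- stand: Fixed blue block, 80 (x) x 170 (y) x 45 mm high, origin at the centre of its underside. Two round pockets 35 mm in diameter and 39 mm deep at y = -40 and +40 mm in its frame: the driver stands in one, the yellow nut driver in the other. Which is which varies.
- nutdriver_mid (a point): Middle (60 mm above its foot) of the yellow nut driver that stands in the other pocket: yellow handle with black rings, 30 mm in diameter, top collar 34 mm in diameter, 137 mm tall overall with its thin steel nose. To be left in its pocket.
- dock_ring (a point): Centre of the top rim of the fixed green charging collar, 125 mm above the bench. Horizontal ring 38 mm inside, 62 mm outside, 16 mm high, open below; a parked driver's foot hangs 20 mm above the bench, clear of the 8 mm base plate. x points from the ring to the grey post carrying it (30 x 44 mm, its near face 47 mm from the ring's centre, its top level with the rim).
- switch_hinge (a point): Middle of the guard's hinge line on the fixed dark grey switch box (150 x 90 x 45 mm high), 47 mm above the bench. Axes of the box: x points away from the guard's lip, y along the hinge line, z up. The toggle's pivot lies at x = -55 mm, z = -2 mm in this frame.
- guard (a joint): Angle of the red guard, rad: 0 shut, 1.85 fully open (leaning back past upright). It turns about switch_hinge's y axis; the lip rises as it opens. Stiff hinge: it stays where it is left, about 1 N at the lip moves it. The guard is a hood 105 mm long (from the hinge towards -x), 50 mm wide, 52 mm high, 80 g, open below.
- guard_lip (a point): On the guard's lip, a flat red tongue level with the hood's top, sticking out of its front: 46 mm long, 30 mm wide (along the hinge), 8 mm thick. Shut, this point is at x = -135, z = +48 mm from switch_hinge (95 mm above the bench), mid-thickness, 16 mm from the free end. Its sides can be pinched from above; it turns between the pads along the hinge's arc. A tilted fingertip can also raise it.
- toggle (a joint): Angle of the steel toggle, rad: 0 off (leaning 0.45 rad towards the lip side, -x of the box), 0.9 on (leaning 0.45 rad towards the hinge, +x). It stays where it is left; about 1 N at the tip moves it.
- toggle_tip (a point): Centre of the ball (14 mm in diameter) at the toggle's tip, 36 mm from its pivot; the stick is 9 mm thick. About 77 mm above the bench in the off and on positions, 81 mm at its highest. Covered by the guard until that is lifted.
- cutter_mid (a point): Middle of a yellow box cutter lying on the bench, 145 x 28 x 18 mm. To be left alone.
- bracket_mid (a point): A point 9 mm above the bench in the middle of an aluminium angle bracket, 100 x 34 x 40 mm. To be left alone.
Not all that is in view belongs to the job. What is shaped like the part that bears dock_ring but pink or purple is not meant.

How it is judged:
By the outcome, as a careful person would: the job done as asked, in the order asked, and still so for the second after the job is handed in, with the robot touching nothing.
It also fails if it takes over 72 s, if anything falls off the work surface, if the arm or the gripper's body presses on something with over 40 N, if the wrist force passes 120 N, or if a joint passes its speed limit or range.

## Working session

There is one attempt and no reset: what is moved stays moved. The work goes in short steps, Python scripts to look and compute and a shell command to move; the robot and the scene stay as the last step left them, time stands still between calls to the robot, and variables do not carry over. Pictures are saved under pics/ and viewed, and the job is handed in when it is done.

```bash
mkdir -p pics; ls
cat > h.py <<'E'
from rig import r
import numpy as np, cv2
from scipy.spatial.transform import Rotation as R
def snap(n,fn):
    c=r.camera(n); cv2.imwrite('pics/'+fn+'.png',c['image'][:,:,::-1]); np.savez('pics/'+fn+'.npz',**{k:np.array(v) for k,v in c.items()}); return c
def load(fn): return dict(np.load('pics/'+fn+'.npz',allow_pickle=True))
E
python3 - <<'E'
from h import *
for n in('scene','top'):
    c=snap(n,n+'0'); print({k:v for k,v in c.items() if k not in('image','range_z')})
print(r.get_state(), r.tip_extent)
E
```

```text
pics
{'fx': 417.8710471621605, 'fy': 417.8710471621605, 'cx': 279.53633261416655, 'cy': 212.6120429583158, 'eye': array([1289.47788304, -419.9251322 ,  985.17231564]), 'attitude': array([0.84467172, 0.00712875, 0.91906403])}
{'fx': 501.70995864446235, 'fy': 501.70995864446235, 'cx': 278.12454934067796, 'cy': 211.5294087800481, 'eye': array([ 207.61946279,  177.64443703, 1783.56145487]), 'attitude': array([ 0.17995179,  0.01359504, -1.56712006])}
{'time': 0.1, 'qpos': array([-8.32305304e-01,  4.07592513e-02,  8.39155230e-02, -3.56399857e-04,
       -1.61550479e+00, -3.33684520e-01]), 'joint_vel': array([-0.0009111 , -0.00010433,  0.00211618, -0.00017883, -0.0001154 ,
        0.00023848]), 'effort': array([-4.18358773e-03, -3.69343436e+01,  3.48283303e+01,  6.95167780e+00,
       -4.53180692e-03,  7.82993936e-07]), 'eef_pos': array([ 236.24438859, -551.24140339,  244.3873026 ]), 'eef_rot': array([ 3.14000945e+00, -1.71956083e-04, -2.73677036e+00]), 'ft_force': array([ 0.16776689,  0.03710504, -0.24663351]), 'moment': array([0.01098295, 0.00357944, 0.00031499]), 'width': 1.000582931359001} 14.0
```

View pics/scene0.png

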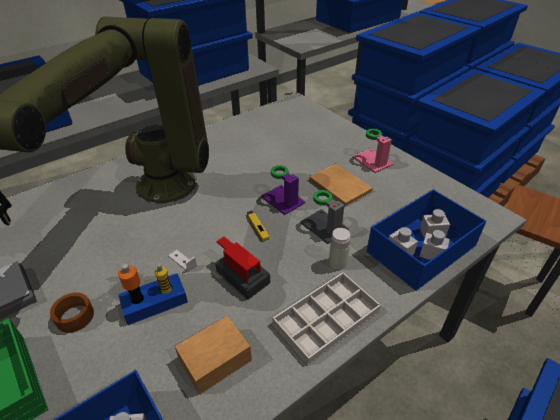

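View pics/top0.png

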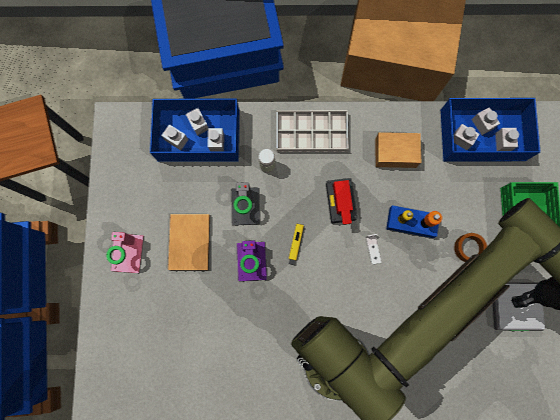

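```bash
python3 - <<'E'
from h import *
for n,(x0,y0,w,h),f in (('top0',(215,150,240,130),3.3),('scene0',(100,160,270,190),2.9)):
    c=cv2.imread('pics/%s.png'%n)[y0:y0+h,x0:x0+w]
    cv2.imwrite('pics/crop_%s.png'%n,cv2.resize(c,None,fx=f,fy=f,interpolation=cv2.INTER_CUBIC))
E
cat >> h.py <<'E'
def world(c,u,v,z=None):
    "unproject; z=None uses depth, else intersect with plane z"
    u=np.asarray(u,float);v=np.asarray(v,float)
    M=R.from_euler('xyz',c['attitude']).as_matrix()
    d=np.stack([(u-c['cx'])/c['fx'],-(v-c['cy'])/c['fy'],-np.ones_like(u)],-1)@M.T
    if z is None:
        s=c['range_z'][v.round().astype(int),u.round().astype(int)][...,None]
    else: s=((z-c['eye'][2])/d[...,2])[...,None]
    return c['eye']+s*d
def cloud(c):
    v,u=np.mgrid[0:420,0:560]
    P=world(c,u,v); P[c['range_z']==0]=np.nan
    return P
E
python3 - <<'E'
from h import *
c=load('top0')
for n,u,v in(('driver',433,219),('nut',407,217),('bench',300,300),('standend',392,225),('hood',342,190),('lip',347,219),('ring',243,195),('post',243,187),('cutter',297,244)):
    print(n,world(c,u,v).round(1))
E
```

```text
driver [ 478.8 -305.4  159.4]
nut [ 490.8 -228.9  127.5]
bench [217.4 125.5   5.5]
standend [ 477.3 -196.8   39.7]
hood [590.9 -18.2  92.4]
lip [487.7 -31.9 103.6]
ring [566.6 320.6 122.4]
post [593.  320.5 128.5]
cutter [412.6 135.6  14.9]
```

View pics/crop_top0.png

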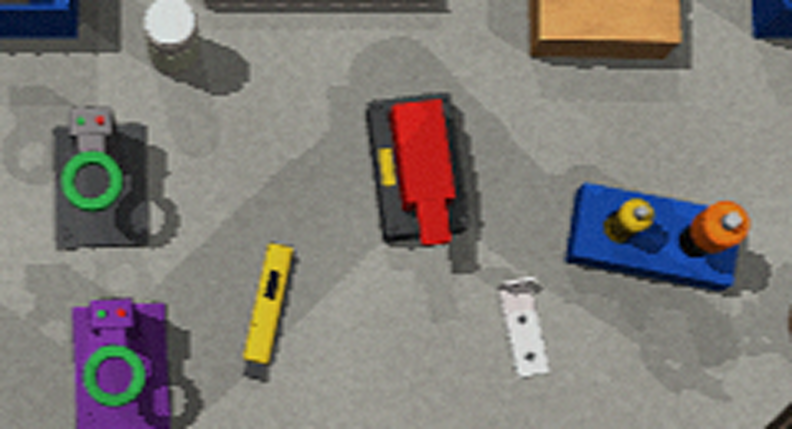

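View pics/crop_scene0.png

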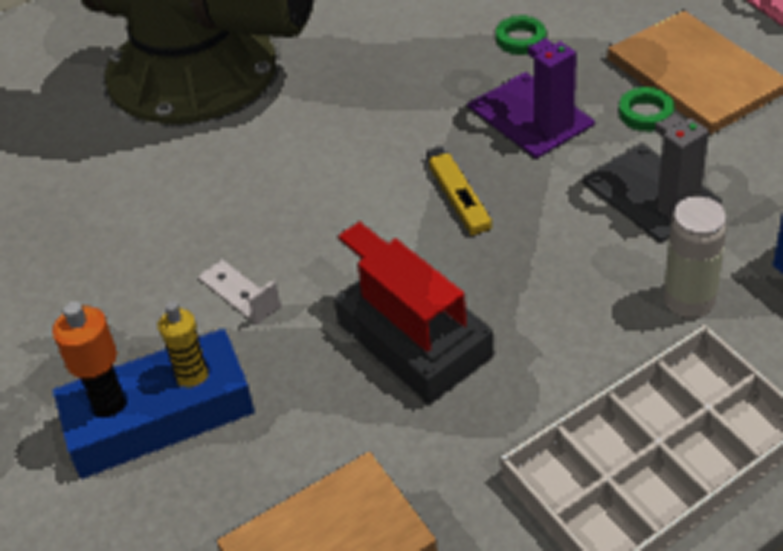

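Run:
```python
from h import *
from scipy.optimize import least_squares
t=load('top0');s=load('scene0')
def mask(c,box,lo,hi):
    hsv=cv2.cvtColor(c['image'],cv2.COLOR_RGB2HSV); m=cv2.inRange(hsv,lo,hi)>0
    x0,y0,x1,y1=box; k=np.zeros_like(m);k[y0:y1,x0:x1]=1; return m&k
def circ(P,w=None):
    f=lambda p:np.hypot(P[:,0]-p[0],P[:,1]-p[1])-p[2]
    return least_squares(f,[*P[:,:2].mean(0),20],loss='soft_l1').x
G=((45,100,60),(80,255,255))
for c,box in((t,(228,188,260,222)),(s,(308,185,338,206))):
    m=mask(c,box,*G); v,u=np.nonzero(m)
    P=world(c,u,v,125.); print('ring z125 bbox-mid',(P.min(0)+P.max(0))/2, P.max(0)-P.min(0),'mean',P.mean(0).round(1),'depthz',np.median(cloud(c)[m],0).round(1), len(u))
    (cx,cy),ax,an=cv2.fitEllipse(cv2.convexHull(np.stack([u,v],1).astype(np.int32)).astype(np.float32)); print(' ell',cx,cy,ax,world(c,cx,cy,125.).round(1))
O=((5,150,90),(17,255,255))
for c,box in((t,(422,205,446,232)),(s,(115,258,145,295))):
    m=mask(c,box,*O); P=cloud(c)[m]; P=P[~np.isnan(P[:,0])]; print('head',len(P),np.percentile(P,[2,50,98],axis=0).round(1))
    v,u=np.nonzero(m);print(u.min(),u.max(),v.min(),v.max())
    top=P[P[:,2]>np.percentile(P[:,2],60)]; print(top.mean(0))
    # fit cylinder axis, silhouette surface r=23
    q=P[(P[:,2]>108)&(P[:,2]<150)]
    f=lambda p:np.hypot(q[:,0]-p[0],q[:,1]-p[1])-23
    if len(q)>20: print('cylfit',least_squares(f,[480,-307],loss='soft_l1').x,len(q))
Rd=((0,150,80),(4,255,255))
for c,box in((t,(320,170,365,230)),(s,(212,230,270,285))):
    m=mask(c,box,*Rd); P=cloud(c)[m];P=P[~np.isnan(P[:,0])];q=P[P[:,2]>90]; print('red top',len(q),np.percentile(q,[1,50,99],axis=0).round(1))
    if c is t:
      v,u=np.nonzero(m); W=world(c,u,v,99.)
      rr=cv2.minAreaRect(W[:,:2].astype(np.float32)); print(rr)
      lip=W[W[:,0]<515]; print(cv2.minAreaRect(lip[:,:2].astype(np.float32)), lip[:,:2].min(0),lip[:,:2].max(0))
      for x0 in range(465,660,10):
        k=W[(W[:,0]>=x0)&(W[:,0]<x0+10)]
        if len(k): print(x0,k[:,1].min().round(1),k[:,1].max().round(1))
B=((105,140,50),(120,255,255))
m=mask(t,(380,195,450,250),*B); P=cloud(t)[m];q=P[(P[:,2]>38)&(P[:,2]<52)]; print('stand',cv2.minAreaRect(q[:,:2].astype(np.float32)),np.median(q,0))
```

```text
ring z125 bbox-mid [533.32665026 321.60594911 125.        ] [58.43771342 57.73965637  0.        ] mean [534.3 321.8 125. ] depthz [nan nan nan] 178
 ell 242.36668395996094 204.2408447265625 (17.84025764465332, 18.45288848876953) [534.1 322.  125. ]
ring z125 bbox-mid [535.14927279 320.11050018 125.        ] [5.84259727e+01 6.69949447e+01 2.27373675e-13] mean [535.6 322.4 125. ] depthz [534.1 323.  125.6] 134
 ell 322.1186218261719 196.4231414794922 (13.805879592895508, 19.153907775878906) [537.3 319.6 125. ]
head 157 [[ 463.5 -331.   116.8]
 [ 481.8 -303.1  159.3]
 [ 505.8 -290.1  167.6]]
425 441 211 225
[ 482.17585854 -310.16368352  163.97805246]
cylfit [ 485.29264186 -313.50425856] 31
head 354 [[ 475.2 -331.8  114. ]
 [ 501.5 -313.   150.7]
 [ 509.3 -290.3  163.6]]
118 139 266 289
[ 492.62513334 -311.15099302  160.46125395]
cylfit [ 484.76484033 -310.32049662] 175
red top 558 [[474.9 -47.6  90.9]
 [555.5 -23.7  99.5]
 [622.2   6.5 109.7]]
((548.4721069335938, -22.437393188476562), (151.0371551513672, 54.99350357055664), 6.65640115737915)
((493.6971435546875, -22.440654754638672), (37.933746337890625, 46.94948196411133), 0.08724819868803024) [474.72439386 -45.92855055] [512.67787302   1.06294484]
465 -42.3 -18.6
475 -45.9 -15.3
485 -45.9 -15.4
495 -42.9 -12.3
505 -43.1 1.1
515 -50.2 1.0
525 -50.4 0.8
535 -50.6 4.0
545 -47.5 3.9
555 -47.7 7.0
565 -47.8 6.9
575 -44.7 6.8
585 -44.9 10.0
595 -41.7 9.9
605 -41.8 9.7
615 -38.7 9.6
red top 588 [[479.9 -46.4  95. ]
 [563.6 -22.9  99.5]
 [624.9   8.3 103.8]]
stand ((491.9447021484375, -271.603271484375), (169.7465362548828, 81.87322998046875), 78.72441101074219) [ 483.45076048 -266.76618689   45.47778349]
```

Top view: driver (orange head) at about px (433,218), yellow nut driver at (407,217), stand centre about (415,221), and guard lip at (345,221).

Three collars look alike: grey at (242,204), purple at (250,263) and pink at (117,254). The grey one is meant, because the task rules out pink and purple. The enlarged crop confirms it has a grey post and a dark base.

Position checks:
- **Driver axis:** about (484.5,-311), where the stand pocket and the head fit agree.
- **Ring:** (534.5,321.5), z 125.
- **Lip:** about (489,-29), z 95. The guard's measured length is 151 mm, as expected.

I'll turn the wrist first.

```bash
cat >> h.py <<'E'
def delta(target,yaw=None):
    s=r.get_state(); M=R.from_euler('xyz',s['eef_rot'])
    d=M.inv().apply(np.array(target)-s['eef_pos'])
    print('t',round(s['time'],2),'pos',s['eef_pos'].round(1),'rpy',np.degrees(s['eef_rot']).round(1),'F',s['ft_force'].round(1),'w',round(s['width'],3),'-> tool d(mm)',d.round(1), '' if yaw is None else 'twist %.1f'%(-((yaw-np.degrees(s['eef_rot'][2])+180)%360-180)))
E
python3 -m pendant '[0,0,0,-7.9,0.085,0,0,0,-7.9,0.085,0,0,0,-7.9,0.085,0,0,0,-7.9,0.085,0,0,0,-7.9,0.085,0,0,0,-7.9,0.085,0,0,0,-7.9,0.085]'
python3 -c "
from h import *
delta([484.5,-311,245],-101.3)"
```

```text
time: 0.8
eef_pos: [236.0, -550.0, 240.0]
eef_rot: [3.136, 0.007, -1.735]
ft_force: [-1.0, -0.5, 0.5]
width: 0.998
t 0.8 pos [ 236. -550.  240.] rpy [179.7   0.4 -99.4] F [-1.  -0.5  0.5] w 0.998 -> tool d(mm) [-276.4 -206.1   -4. ] twist 1.9
```

```bash
python3 -m pendant '[-0.028,-0.021,-0.002,0.5,0.085,-0.028,-0.021,-0.002,0.5,0.085,-0.028,-0.021,-0.002,0.5,0.085,-0.028,-0.021,-0.002,0.4,0.085,-0.028,-0.021,-0.002,0,0.085,-0.028,-0.021,-0.002,0,0.085,-0.028,-0.021,-0.002,0,0.085,-0.028,-0.021,-0.002,0,0.085,-0.028,-0.021,-0.002,0,0.085]'
python3 -c "
from h import *
delta([484.5,-311,245],-101.3)"
```

```text
time: 1.7
eef_pos: [472.7, -330.4, 253.8]
eef_rot: [3.128, 0.012, -1.771]
ft_force: [-0.8, -0.7, 1.1]
width: 1.0
t 1.7 pos [ 472.7 -330.4  253.8] rpy [ 179.2    0.7 -101.5] F [-0.8 -0.7  1.1] w 1.0 -> tool d(mm) [-21.2  -7.9   9. ] twist -0.2
```

```bash
python3 -m pendant '[-0.012,-0.005,0,0,0.085,-0.007,-0.002,0,0,0.085,0,0,0,0,0.085,0,0,0,0,0.085]'
python3 - <<'E'
from h import *
delta([484.5,-311,137],-101.3)
c=snap('scene','s1');snap('top','t1')
cv2.imwrite('pics/s1c.png',cv2.resize(c['image'][200:360,60:260,::-1],None,fx=3.6,fy=3.6,interpolation=cv2.INTER_CUBIC))
E
```

```text
time: 2.1
eef_pos: [485.1, -309.9, 252.1]
eef_rot: [3.125, 0.013, -1.767]
ft_force: [-0.5, 0.2, -0.0]
width: 0.995
t 2.1 pos [ 485.1 -309.9  252.1] rpy [ 179.1    0.8 -101.2] F [-0.5  0.2 -0. ] w 0.995 -> tool d(mm) [  2.7  -1.5 115.1] twist 0.1
```

View pics/s1c.png

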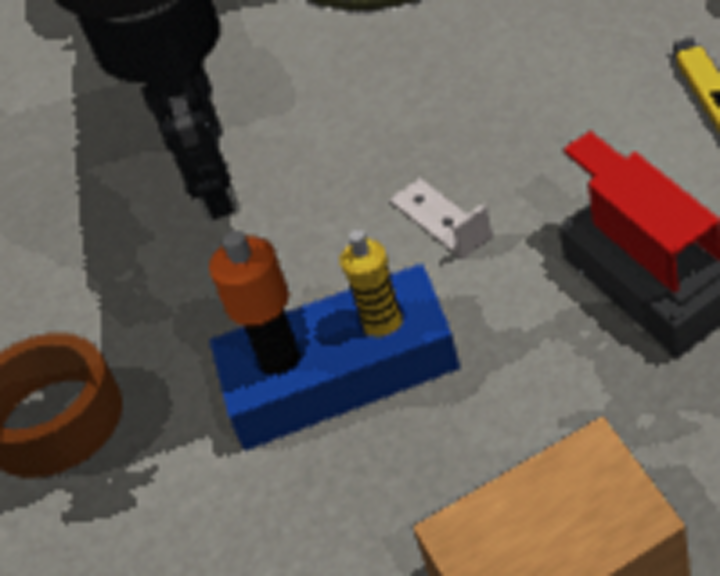

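```bash
python3 -m pendant '[0.001,-0.001,0.018,0,0.085,0.001,-0.0005,0.018,0,0.085,0,0,0.018,0,0.085,0,0,0.018,0,0.085,0,0,0.018,0,0.085,0,0,0.01,0,0.085]'
python3 -c "
from h import *
delta([484.5,-311,134],-101.3)"
```

```text
time: 2.8
eef_pos: [482.0, -316.5, 152.1]
eef_rot: [3.132, 0.012, -1.776]
ft_force: [-0.4, 0.3, 0.4]
width: 0.993
t 2.8 pos [ 482.  -316.5  152.1] rpy [ 179.4    0.7 -101.7] F [-0.4  0.3  0.4] w 0.993 -> tool d(mm) [-5.7 -1.5 18.2] twist -0.4
```

```bash
python3 -m pendant '[-0.005,-0.001,0.008,0,0.085,-0.001,0,0.007,0,0.085,0,0,0,0,0.085]'
python3 -c "
from h import *
delta([484.5,-311,134],-101.3)"
```

```text
time: 3.1
eef_pos: [483.2, -311.2, 135.8]
eef_rot: [3.131, 0.012, -1.778]
ft_force: [1.2, 0.6, -0.3]
width: 0.998
t 3.1 pos [ 483.2 -311.2  135.8] rpy [ 179.4    0.7 -101.8] F [ 1.2  0.6 -0.3] w 0.998 -> tool d(mm) [-0.5 -1.2  1.8] twist -0.5
```

```bash
python3 -m pendant '[0,-0.001,0.001,0,0.06,0,0,0,0,0.05,0,0,0,0,0.04,0,0,0,0,0.04,0,0,0,0,0.04,0,0,0,0,0.04,0,0,0,0,0.04]'
python3 -c "
from h import *
delta([484.5,-311,134],-101.3);snap('scene','s2')"
```

```text
time: 3.8
eef_pos: [485.3, -311.8, 137.0]
eef_rot: [3.134, 0.011, -1.777]
ft_force: [-0.3, -0.5, -0.8]
width: 0.522
t 3.8 pos [ 485.3 -311.8  137. ] rpy [ 179.6    0.6 -101.8] F [-0.3 -0.5 -0.8] w 0.522 -> tool d(mm) [-0.6  0.9  3. ] twist -0.5
```

```bash
python3 -m pendant '[0,0,-0.01,0,0.03,0,0,-0.02,0,0.03,0,0,-0.02,0,0.03,0,0,-0.02,0,0.03,0,0,-0.02,0,0.03,0,0,-0.02,0,0.03,0,0,-0.02,0,0.03,0,0,-0.02,0,0.03,0,0,-0.02,0,0.03,0,0,-0.01,0,0.03]'
python3 - <<'E'
from h import *
delta([534.5,321.5,305],-90)
c=snap('scene','s3')
cv2.imwrite('pics/s3c.png',cv2.resize(c['image'][170:330,60:260,::-1],None,fx=3.6,fy=3.6,interpolation=cv2.INTER_CUBIC))
E
```

```text
time: 4.85
eef_pos: [484.2, -312.4, 320.4]
eef_rot: [3.121, 0.016, -1.777]
ft_force: [0.1, 0.2, -3.1]
width: 0.524
t 4.85 pos [ 484.2 -312.4  320.4] rpy [ 178.8    0.9 -101.8] F [ 0.1  0.2 -3.1] w 0.524 -> tool d(mm) [-630.4   80.1   27.4] twist -11.8
```

View pics/s3c.png

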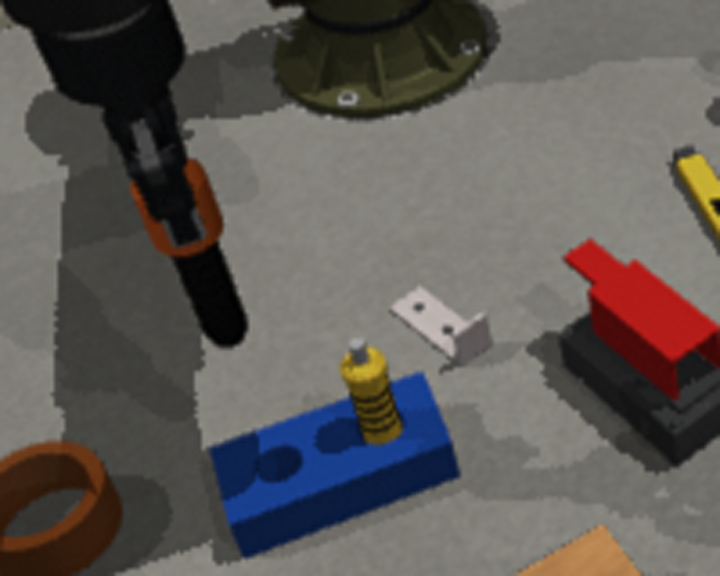

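```bash
python3 -m pendant '[-0.015,0.002,0,0,0.03,-0.03,0.004,0.001,0,0.03,-0.03,0.004,0.001,0,0.03,-0.03,0.004,0.001,0,0.03,-0.03,0.004,0.001,0,0.03,-0.03,0.004,0.001,0,0.03,-0.03,0.004,0.001,0,0.03,-0.03,0.004,0.001,0,0.03,-0.03,0.004,0.001,0,0.03,-0.03,0.004,0.001,0,0.03,-0.03,0.004,0.001,0,0.03,-0.03,0.004,0.001,0,0.03,-0.03,0.004,0.001,0,0.03]'
python3 -c "
from h import *
delta([534.5,321.5,305],-90)"
```

```text
time: 6.2
eef_pos: [506.6, 84.2, 301.9]
eef_rot: [3.101, 0.017, -1.779]
ft_force: [1.0, -0.2, -3.5]
width: 0.523
t 6.2 pos [506.6  84.2 301.9] rpy [ 177.7    1.  -102. ] F [ 1.  -0.2 -3.5] w 0.523 -> tool d(mm) [-237.9   21.8    1.8] twist -12.0
```

```bash
python3 -m pendant '[-0.028,0.0025,0,0,0.03,-0.028,0.0025,0,0,0.03,-0.028,0.0025,0,0,0.03,-0.028,0.0025,0,0,0.03,-0.028,0.0025,0,0,0.03,-0.028,0.0025,0,0,0.03,-0.028,0.0025,0,0,0.03,-0.015,0.0025,0,0,0.03]'
python3 -c "
from h import *
delta([534.5,321.5,305],-90)"
```

```text
time: 7.0
eef_pos: [523.0, 309.0, 295.1]
eef_rot: [3.088, 0.009, -1.773]
ft_force: [0.1, 0.0, -5.2]
width: 0.523
t 7.0 pos [523.  309.  295.1] rpy [ 176.9    0.5 -101.6] F [ 0.1  0.  -5.2] w 0.523 -> tool d(mm) [-14.7  -8.2 -10.2] twist -11.6
```

```bash
python3 -m pendant '[-0.012,-0.007,-0.006,0,0.03,-0.002,-0.001,-0.004,0,0.03,0,0,0,0,0.03,0,0,0,0,0.03]'
python3 - <<'E'
from h import *
delta([534.5,321.5,305])
s=r.get_state();print(R.from_euler('xyz',s['eef_rot']).as_matrix()[:,2], s['qpos'])
c=snap('scene','s4');t=snap('top','t4')
cv2.imwrite('pics/s4c.png',cv2.resize(c['image'][90:260,250:430,::-1],None,fx=3.5,fy=3.5,interpolation=cv2.INTER_CUBIC))
cv2.imwrite('pics/t4c.png',cv2.resize(t['image'][150:250,190:310,::-1],None,fx=5,fy=5,interpolation=cv2.INTER_CUBIC))
E
```

```text
time: 7.4
eef_pos: [531.8, 323.4, 300.9]
eef_rot: [3.082, 0.004, -1.77]
ft_force: [-0.8, 0.2, -3.5]
width: 0.524
t 7.4 pos [531.8 323.4 300.9] rpy [ 176.6    0.2 -101.4] F [-0.8  0.2 -3.5] w 0.524 -> tool d(mm) [ 1.3 -2.8 -4.3] 
[-0.0572297   0.01532178 -0.99824346] [ 0.83751048  0.15073419  0.32249267 -0.05385803 -1.76923591 -1.04642255]
```

View pics/s4c.png

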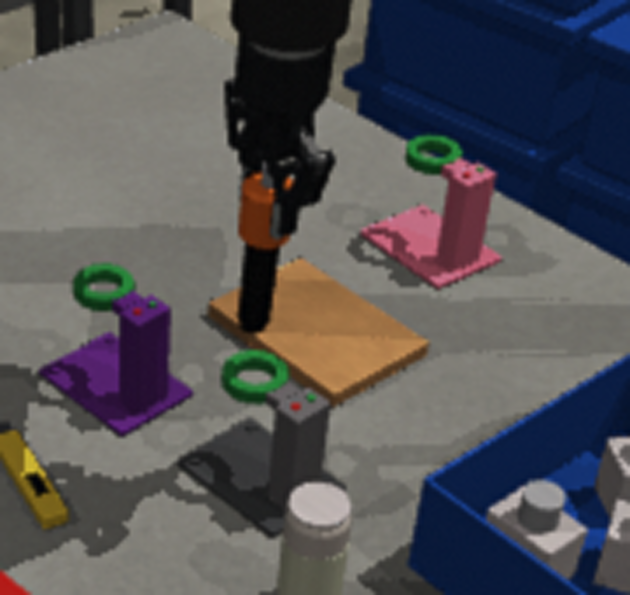

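View pics/t4c.png

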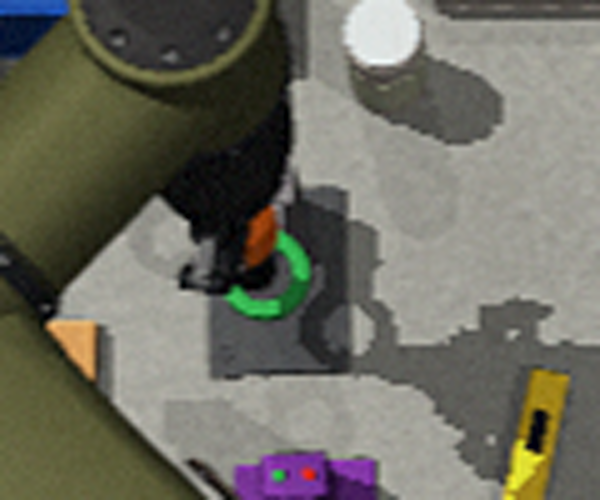

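Run:
```python
from h import *
c=load('s4'); s=r.get_state()
M=R.from_euler('xyz',s['eef_rot']).as_matrix();zt=M[:,2]
def proj(c,P):
    A=R.from_euler('xyz',c['attitude']).as_matrix(); q=(np.array(P)-c['eye'])@A
    return c['cx']+c['fx']*q[0]/-q[2], c['cy']-c['fy']*q[1]/-q[2]
for k in(0,60,100,125,130.5): print(k,np.round(proj(c,s['eef_pos']+k*zt),1))
P=cloud(c); H=c['image'].astype(int); m=(H.max(2)<45); m[:163]=0;m[186:]=0;m[:,:314]=0;m[:,334:]=0
Q=P[m];Q=Q[~np.isnan(Q[:,0])]; Q=Q[(Q[:,2]>165)&(Q[:,2]<275)&(np.hypot(Q[:,0]-530,Q[:,1]-322)<45)]
print(len(Q))
from scipy.optimize import least_squares
f=lambda p:np.hypot(Q[:,0]-p[0]-p[2]*(Q[:,2]-220),Q[:,1]-p[1]-p[3]*(Q[:,2]-220))-15
o=least_squares(f,[530,322,0,0],loss='soft_l1',f_scale=2);print(o.x, 'tool axis at z220',s['eef_pos']+zt*(s['eef_pos'][2]-220), zt[:2]/zt[2])
v,u=np.nonzero(m)
for row in range(163,186,2):
    k=u[v==row]; print(row,k.min() if len(k) else None,k.max() if len(k) else None, end='; ')
```

```text
0 [325.4 149.1]
60 [323.6 165.1]
100 [322.4 175.2]
125 [321.8 181.3]
130.5 [321.6 182.6]
187
[ 5.27770688e+02  3.24913067e+02  6.64266973e-02 -7.02762177e-03] tool axis at z220 [527.29123247 324.40073179 220.14045636] [ 0.05674897 -0.01564425]
163 320 328; 165 320 328; 167 319 328; 169 319 327; 171 319 327; 173 319 327; 175 319 327; 177 319 326; 179 318 326; 181 319 326; 183 318 324; 185 None None;
```

```bash
python3 -c "
from h import *
delta([545.3,318.5,301])"
```

```text
t 7.5 pos [531.9 323.1 301.3] rpy [ 176.6    0.2 -101.4] F [-0.1  0.6 -4.1] w 0.52 -> tool d(mm) [  1.9 -14.   -0.6]
```

```bash
python3 -m pendant '[0.001,-0.014,0,0,0.03,0.001,-0.001,0.012,0,0.03,0,0,0.012,0,0.03]'
python3 -c "
from h import *
s=r.get_state();zt=R.from_euler('xyz',s['eef_rot']).apply([0,0,1]);k=(s['eef_pos'][2]-125)/-zt[2];print('axis at 125',(s['eef_pos']+k*zt).round(1),zt.round(3))
delta([535.2,321.2,125]-k*zt)"
```

```text
time: 7.8
eef_pos: [546.1, 317.1, 278.0]
eef_rot: [3.086, 0.008, -1.772]
ft_force: [0.4, -0.2, -4.7]
width: 0.523
axis at 125 [538.  319.9 125. ] [-0.053  0.019 -0.998]
t 7.8 pos [546.1 317.1 278. ] rpy [ 176.8    0.4 -101.5] F [ 0.4 -0.2 -4.7] w 0.523 -> tool d(mm) [-0.7  3.   0.2]
```

```bash
python3 -m pendant '[-0.001,0.003,0.008,0,0.03,0,0,0.005,0,0.03]'
python3 - <<'E'
from h import *
s=r.get_state();zt=R.from_euler('xyz',s['eef_rot']).apply([0,0,1]);k=(s['eef_pos'][2]-125)/-zt[2];print('axis at 125',(s['eef_pos']+k*zt).round(1),zt.round(3))
delta([535.2,321.2,125]-k*zt)
c=snap('scene','s5')
cv2.imwrite('pics/s5c.png',cv2.resize(c['image'][130:250,280:380,::-1],None,fx=5,fy=5,interpolation=cv2.INTER_CUBIC))
E
```

```text
time: 8.0
eef_pos: [542.0, 318.2, 262.0]
eef_rot: [3.084, 0.006, -1.772]
ft_force: [0.9, 0.3, -3.4]
width: 0.519
axis at 125 [534.4 320.5 125. ] [-0.056  0.017 -0.998]
t 8.0 pos [542.  318.2 262. ] rpy [ 176.7    0.3 -101.6] F [ 0.9  0.3 -3.4] w 0.519 -> tool d(mm) [-0.8 -0.7 -0. ]
```

View pics/s5c.png

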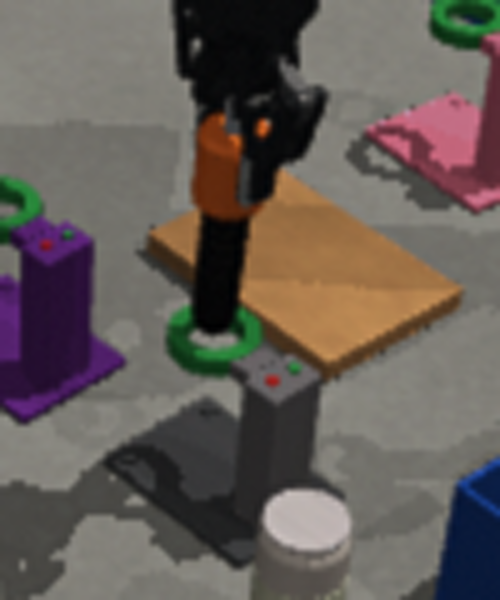

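The driver's foot at crop (210,330) sits just above the opening of the grey dock's ring, centred at (215,340). I'll lower it along the tool axis.

```bash
python3 -m pendant '[-0.001,-0.0005,0.012,0,0.03,0,0,0.014,0,0.03]'
python3 -c "
from h import *
s=r.get_state();zt=R.from_euler('xyz',s['eef_rot']).apply([0,0,1]);k=(s['eef_pos'][2]-125)/-zt[2];print('axis at 125',(s['eef_pos']+k*zt).round(1),zt.round(3))
delta([535.2,321.2,125]-k*zt)"
```

```text
time: 8.25
eef_pos: [541.4, 320.0, 235.5]
eef_rot: [3.085, 0.007, -1.772]
ft_force: [-0.0, -0.2, -4.1]
width: 0.517
axis at 125 [535.5 322.  125. ] [-0.054  0.018 -0.998]
t 8.25 pos [541.4 320.  235.5] rpy [ 176.8    0.4 -101.5] F [-0.  -0.2 -4.1] w 0.517 -> tool d(mm) [0.8 0.1 0. ]
```

Foot is about 20 mm into the ring with no contact force.

```bash
python3 -m pendant '[0.0005,0,0.016,0,0.03,0,0,0.016,0,0.03]'
python3 -c "
from h import *
s=r.get_state();zt=R.from_euler('xyz',s['eef_rot']).apply([0,0,1]);k=(s['eef_pos'][2]-125)/-zt[2];print('axis at 125',(s['eef_pos']+k*zt).round(1),zt.round(3))
delta([535.2,321.2,125]-k*zt)"
```

```text
time: 8.45
eef_pos: [539.3, 320.3, 201.2]
eef_rot: [3.085, 0.008, -1.772]
ft_force: [0.2, 0.7, -3.1]
width: 0.523
axis at 125 [535.2 321.8 125. ] [-0.053  0.019 -0.998]
t 8.45 pos [539.3 320.3 201.2] rpy [ 176.8    0.4 -101.5] F [ 0.2  0.7 -3.1] w 0.523 -> tool d(mm) [ 0.6 -0.1 -0. ]
```

```bash
python3 -m pendant '[0.0005,0,0.016,0,0.03,0,0,0.016,0,0.03,0,0,0.01,0,0.03]'
python3 -c "
from h import *
delta([535.2,321.2,150])"
```

```text
time: 8.75
eef_pos: [535.5, 320.3, 153.4]
eef_rot: [3.083, 0.006, -1.771]
ft_force: [-0.5, -0.1, -3.9]
width: 0.52
t 8.75 pos [535.5 320.3 153.4] rpy [ 176.6    0.3 -101.5] F [-0.5 -0.1 -3.9] w 0.52 -> tool d(mm) [-0.8  0.2  3.4]
```

```bash
python3 -m pendant '[0,0,0.002,0,0.03]'; python3 -m pendant '[0,0,0.002,0,0.03]';python3 -m pendant '[0,0,0.001,0,0.03]'
python3 - <<'E'
from h import *
delta([535.2,321.2,150])
c=snap('scene','s6')
cv2.imwrite('pics/s6c.png',cv2.resize(c['image'][130:250,280:380,::-1],None,fx=5,fy=5,interpolation=cv2.INTER_CUBIC))
E
```

```text
time: 8.85
eef_pos: [535.3, 320.3, 151.9]
eef_rot: [3.084, 0.005, -1.771]
ft_force: [-5.7, -0.6, 11.4]
width: 0.522
time: 8.95
eef_pos: [535.3, 320.3, 151.9]
eef_rot: [3.086, 0.006, -1.77]
ft_force: [-6.3, -1.6, 8.4]
width: 0.517
time: 9.05
eef_pos: [535.4, 320.4, 152.0]
eef_rot: [3.087, 0.007, -1.769]
ft_force: [-0.8, -0.8, -2.0]
width: 0.519
t 9.05 pos [535.4 320.4 152. ] rpy [ 176.9    0.4 -101.4] F [-0.8 -0.8 -2. ] w 0.519 -> tool d(mm) [-0.7  0.2  2. ]
```

View pics/s6c.png

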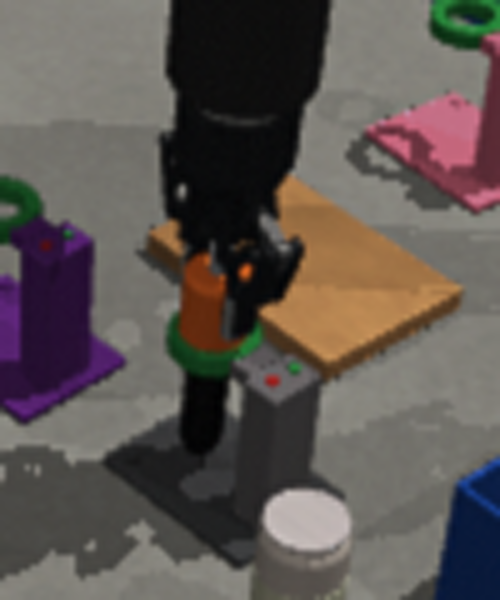

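```bash
python3 -m pendant '[0,0,0.0005,0,0.05,0,0,0.0005,0,0.058,0,0,0,0,0.066,0,0,0,0,0.066]'
python3 - <<'E'
from h import *
delta([535.2,321.2,150])
c=snap('scene','s7')
cv2.imwrite('pics/s7c.png',cv2.resize(c['image'][130:250,280:380,::-1],None,fx=5,fy=5,interpolation=cv2.INTER_CUBIC))
E
```

```text
time: 9.5
eef_pos: [536.6, 321.0, 152.6]
eef_rot: [3.09, 0.01, -1.769]
ft_force: [-0.4, 0.9, 0.2]
width: 0.774
t 9.5 pos [536.6 321.  152.6] rpy [ 177.1    0.6 -101.4] F [-0.4  0.9  0.2] w 0.774 -> tool d(mm) [0.1 1.3 2.7]
```

View pics/s7c.png

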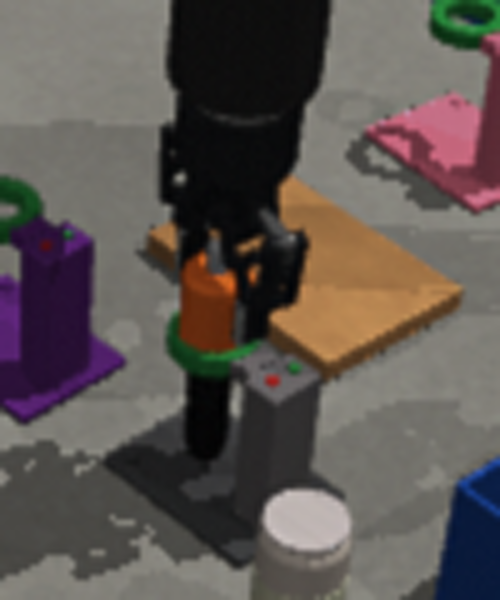

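```bash
python3 -m pendant '[0,0,-0.015,0,0.066,0,0,-0.025,0,0.066,0,0,-0.03,0,0.066,0,0,-0.03,0,0.066]'
python3 - <<'E'
from h import *
delta([480,-30,250],6.7)
delta([480,-30,250],-173.3)
c=snap('scene','s8');t=snap('top','t8')
cv2.imwrite('pics/s8c.png',cv2.resize(c['image'][130:250,280:380,::-1],None,fx=5,fy=5,interpolation=cv2.INTER_CUBIC))
E
```

```text
time: 9.95
eef_pos: [540.4, 317.8, 253.2]
eef_rot: [3.085, 0.003, -1.77]
ft_force: [0.1, 0.4, -0.0]
width: 0.773
t 9.95 pos [540.4 317.8 253.2] rpy [ 176.8    0.2 -101.4] F [ 0.1  0.4 -0. ] w 0.773 -> tool d(mm) [352.9  -9.6   1.6] twist -108.1
t 9.95 pos [540.4 317.8 253.2] rpy [ 176.8    0.2 -101.4] F [ 0.1  0.4 -0. ] w 0.773 -> tool d(mm) [352.9  -9.6   1.6] twist 71.9
```

View pics/s8c.png

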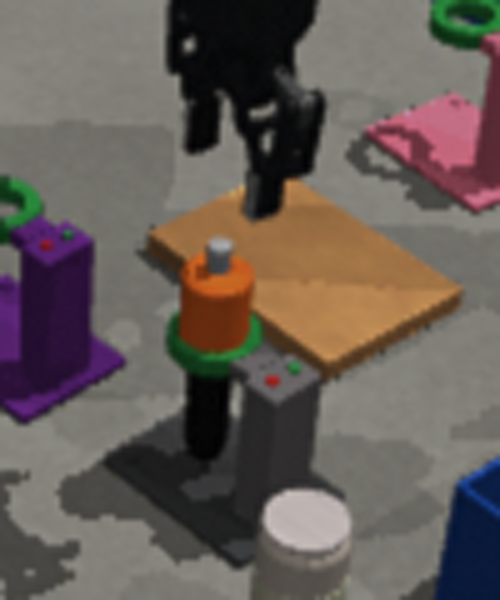

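Run:
```python
import numpy as np
d=np.array([489.4-540.4,-29.3-317.8]);print(np.hypot(*d))
for i in range(9):
    p=np.radians(-101.4-8*i-4); print(i,(d@[np.cos(p),np.sin(p)]/9).round(1),(d@[np.sin(p),-np.cos(p)]/9).round(1))
```

```text
350.8267521156276
0 38.7 -4.8
1 37.6 -10.1
2 35.9 -15.3
3 33.4 -20.1
4 30.3 -24.6
5 26.6 -28.5
6 22.3 -31.9
7 17.7 -34.7
8 12.7 -36.9
```

```bash
python3 -m pendant '[0.038,-0.005,0,8,0.066,0.037,-0.010,0,8,0.066,0.036,-0.015,0,8,0.066,0.033,-0.020,0,8,0.066,0.030,-0.025,0,8,0.06,0.027,-0.028,0,8,0.06,0.022,-0.032,0,8,0.06,0.018,-0.034,0,8,0.06,0.012,-0.036,0,8,0.06]'
python3 - <<'E'
from h import *
delta([489.4,-29.3,200],-173.3)
s=r.get_state();print(R.from_euler('xyz',s['eef_rot']).as_matrix().round(3),s['qpos'].round(2))
t=snap('top','t9')
E
```

```text
time: 10.95
eef_pos: [508.6, -36.2, 261.3]
eef_rot: [3.117, -0.034, -3.068]
ft_force: [0.2, -0.0, -1.1]
width: 0.702
t 10.95 pos [508.6 -36.2 261.3] rpy [ 178.6   -2.  -175.8] F [ 0.2 -0.  -1.1] w 0.702 -> tool d(mm) [16.5  6.8 62.1] twist -2.5
[[-0.997 -0.072 -0.036]
 [-0.073  0.997  0.022]
 [ 0.034  0.025 -0.999]] [ 0.3  -0.16 -0.07 -0.03 -1.69 -1.8 ]
```

```bash
python3 -m pendant '[0.006,0.003,0.02,-2.4,0.06,0.006,0.003,0.025,0,0.06,0.004,0.001,0.025,0,0.06,0,0,0.025,0,0.06,0,0,0.01,0,0.06]'
python3 - <<'E'
from h import *
delta([489.4,-29.3,92],-173.3)
c=snap('scene','s10');t=snap('top','t10')
cv2.imwrite('pics/s10c.png',cv2.resize(c['image'][180:300,180:300,::-1],None,fx=5,fy=5,interpolation=cv2.INTER_CUBIC))
E
```

```text
time: 11.5
eef_pos: [488.9, -36.4, 161.9]
eef_rot: [3.117, -0.022, -3.043]
ft_force: [0.6, 0.6, 0.0]
width: 0.702
t 11.5 pos [488.9 -36.4 161.9] rpy [ 178.6   -1.2 -174.3] F [0.6 0.6 0. ] w 0.702 -> tool d(mm) [-2.7  5.3 70. ] twist -1.0
```

View pics/s10c.png

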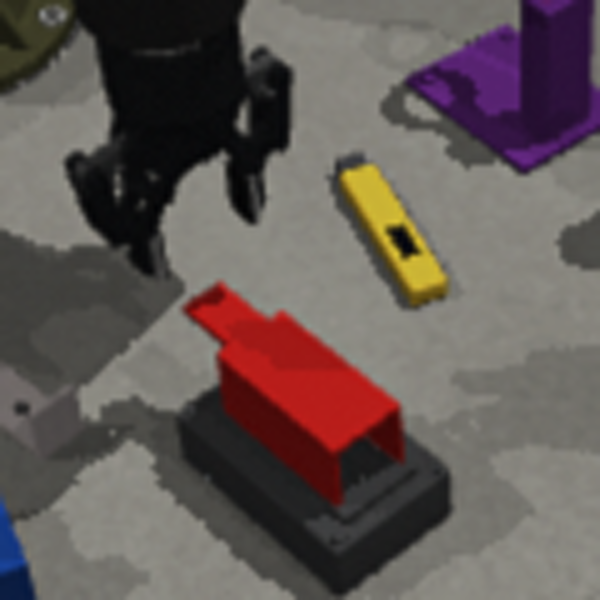

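```bash
python3 -m pendant '[-0.001,0.003,0.02,-0.5,0.06,-0.001,0.002,0.02,-0.4,0.06,0,0,0.018,0,0.06]'
python3 -c "
from h import *
delta([489.4,-29.3,90],-173.3)"
```

```text
time: 11.9
eef_pos: [494.1, -29.8, 112.5]
eef_rot: [3.119, -0.008, -3.026]
ft_force: [0.0, -0.2, -0.5]
width: 0.702
t 11.9 pos [494.1 -29.8 112.5] rpy [ 178.7   -0.5 -173.4] F [ 0.  -0.2 -0.5] w 0.702 -> tool d(mm) [ 4.4  0.6 22.5] twist -0.1
```

```bash
python3 -m pendant '[0.004,0,0.012,0,0.06,0.001,0.001,0.006,0,0.06]'
python3 - <<'E'
from h import *
delta([489.4,-29.3,90],-173.3)
c=snap('scene','s11')
cv2.imwrite('pics/s11c.png',cv2.resize(c['image'][180:300,180:300,::-1],None,fx=5,fy=5,interpolation=cv2.INTER_CUBIC))
E
```

```text
time: 12.1
eef_pos: [489.5, -28.9, 95.3]
eef_rot: [3.119, -0.007, -3.026]
ft_force: [0.1, 0.1, 0.6]
width: 0.705
t 12.1 pos [489.5 -28.9  95.3] rpy [ 178.7   -0.4 -173.4] F [0.1 0.1 0.6] w 0.705 -> tool d(mm) [ 0.1 -0.5  5.3] twist -0.1
```

View pics/s11c.png

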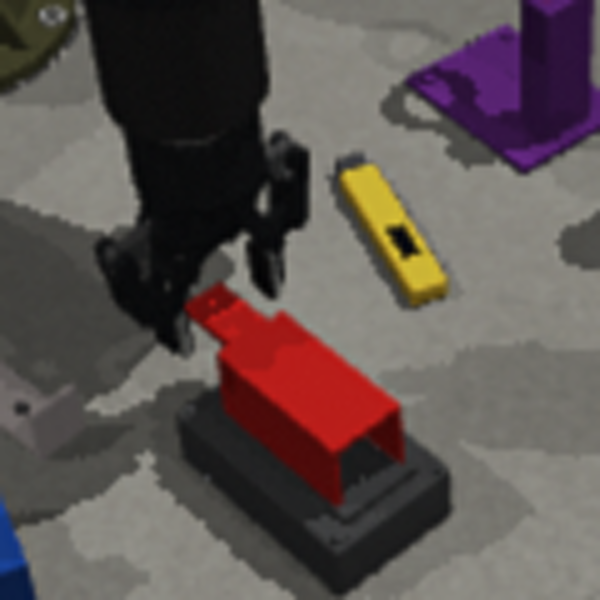

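```bash
python3 -m pendant '[0,0,0.005,0,0.045,0,0,0.001,0,0.03,0,0,0,0,0.02,0,0,0,0,0.02,0,0,0,0,0.02]'
python3 - <<'E'
from h import *
delta([489.4,-29.3,90],-173.3)
c=snap('scene','s12')
cv2.imwrite('pics/s12c.png',cv2.resize(c['image'][180:300,180:300,::-1],None,fx=5,fy=5,interpolation=cv2.INTER_CUBIC))
E
```

```text
time: 12.65
eef_pos: [490.3, -30.6, 91.5]
eef_rot: [3.123, -0.005, -3.026]
ft_force: [0.2, -0.0, -1.3]
width: 0.334
t 12.65 pos [490.3 -30.6  91.5] rpy [ 178.9   -0.3 -173.4] F [ 0.2 -0.  -1.3] w 0.334 -> tool d(mm) [0.8 1.3 1.5] twist -0.1
```

View pics/s12c.png

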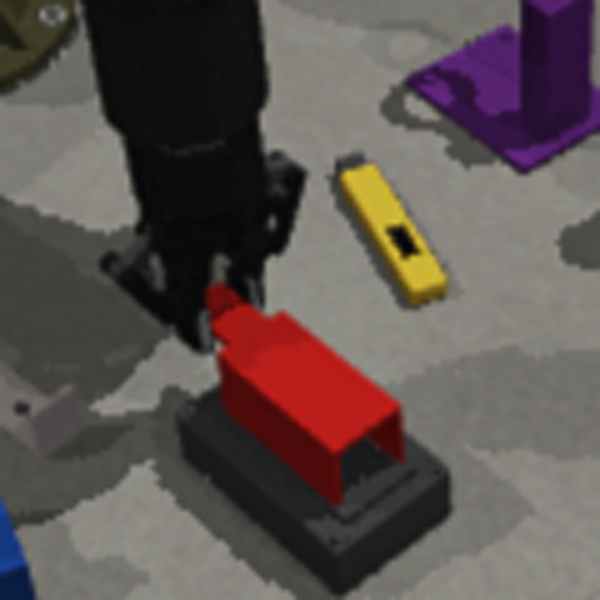

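```bash
cat >> h.py <<'E'
AX=np.array([np.cos(np.radians(6.65)),np.sin(np.radians(6.65))]); HG=np.array([624.4,-14.9])
def arc(zoff=3.5):
    s=r.get_state();p=s['eef_pos'];X=(p[:2]-HG)@AX; Z=p[2]+zoff-47
    print('X,Z',round(X,1),round(Z,1),'r',round(np.hypot(X,Z),1),'guard',round(np.arctan2(Z,-X)-0.342,3),'w',round(s['width'],3),'F',s['ft_force'].round(1))
    return np.arctan2(Z,-X)
def nxt(n,st=0.1,rr=143.3,zoff=3.5):
    ph=arc(zoff);s=r.get_state();M=R.from_euler('xyz',s['eef_rot']);p=s['eef_pos']
    for i in range(n):
        a=ph+st*(i+1); q=np.array([*(HG+AX*(-rr*np.cos(a))),47-zoff+rr*np.sin(a)])
        print(round(a-.342,2),M.inv().apply(q-p).round(1)); p=q
E
python3 -c "
from h import *
nxt(19)"
```

```text
X,Z -135.0 48.0 r 143.2 guard -0.001 w 0.337 F [ 0.6 -1.5 -1.3]
0.1 [ -5.4   0.2 -13.3]
0.2 [ -6.7   0.2 -12.7]
0.3 [ -7.9   0.2 -11.9]
0.4 [ -9.1   0.2 -11.1]
0.5 [-10.1   0.2 -10.1]
0.6 [-11.1   0.2  -9. ]
0.7 [-12.    0.1  -7.9]
0.8 [-12.7   0.1  -6.7]
0.9 [-13.3   0.1  -5.4]
1.0 [-13.8   0.1  -4. ]
1.1 [-14.1   0.1  -2.6]
1.2 [-14.3   0.   -1.2]
1.3 [-14.3  -0.    0.2]
1.4 [-14.2  -0.    1.7]
1.5 [-14.   -0.1   3.1]
1.6 [-13.6  -0.1   4.5]
1.7 [-13.1  -0.1   5.8]
1.8 [-12.5  -0.1   7.1]
1.9 [-11.7  -0.2   8.3]
```

```bash
python3 -m pendant '[-0.005,0,-0.013,0,0.02,-0.007,0,-0.013,0,0.02,-0.008,0,-0.012,0,0.02]'
python3 -c "
from h import *
nxt(5)"
```

```text
time: 13.0
eef_pos: [508.4, -28.5, 125.6]
eef_rot: [3.121, -0.012, -3.026]
ft_force: [2.2, -0.7, -8.0]
width: 0.332
X,Z -116.8 82.1 r 142.7 guard 0.271 w 0.332 F [ 2.2 -0.7 -8. ]
0.37 [ -8.2   0.3 -11.7]
0.47 [ -9.8   0.2 -10.5]
0.57 [-10.8   0.2  -9.4]
0.67 [-11.7   0.2  -8.3]
0.77 [-12.4   0.2  -7.1]
```

```bash
python3 -m pendant '[-0.008,0,-0.012,0,0.02,-0.010,0,-0.0105,0,0.02,-0.011,0,-0.0095,0,0.02,-0.012,0,-0.008,0,0.02]'
python3 - <<'E'
from h import *
nxt(6)
c=snap('scene','s13')
cv2.imwrite('pics/s13c.png',cv2.resize(c['image'][160:300,180:300,::-1],None,fx=4.2,fy=4.2,interpolation=cv2.INTER_CUBIC))
E
```

```text
time: 13.4
eef_pos: [545.9, -24.1, 160.3]
eef_rot: [3.12, -0.03, -3.028]
ft_force: [-5.6, 2.1, -0.5]
width: 0.338
X,Z -79.0 116.8 r 141.1 guard 0.634 w 0.338 F [-5.6  2.1 -0.5]
0.73 [-10.7   0.3  -9.6]
0.83 [-12.7   0.2  -6.5]
0.93 [-13.3   0.1  -5.2]
1.03 [-13.8   0.1  -3.9]
1.13 [-14.1   0.1  -2.5]
1.23 [-14.3   0.1  -1.1]
```

View pics/s13c.png

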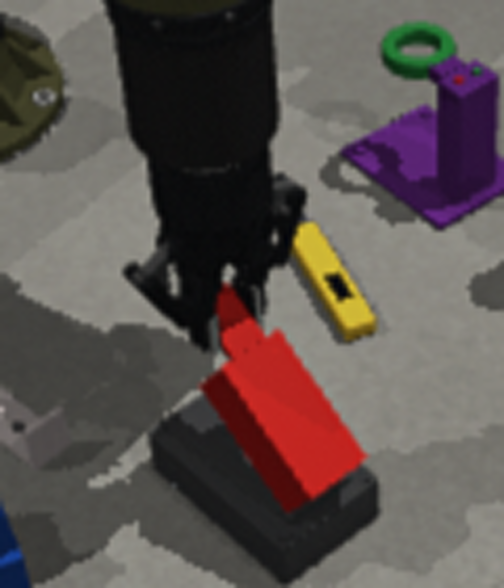

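The guard is rising, with the lip at about crop (235,320) pinched between the pads. I'll carry on along the arc.

```bash
python3 -m pendant '[-0.011,0,-0.0095,0,0.02,-0.0125,0,-0.0065,0,0.02,-0.0135,0,-0.0055,0,0.02,-0.014,0,-0.004,0,0.02]'
python3 -c "
from h import *
nxt(6)"
```

```text
time: 13.85
eef_pos: [594.1, -18.5, 179.7]
eef_rot: [3.119, -0.047, -3.03]
ft_force: [-6.5, 1.7, 1.0]
width: 0.332
X,Z -30.5 136.2 r 139.6 guard 1.009 w 0.332 F [-6.5  1.7  1. ]
1.11 [-13.    0.3  -6.7]
1.21 [-14.2   0.1  -1.7]
1.31 [-14.3   0.1  -0.2]
1.41 [-14.3   0.    1.2]
1.51 [-14.1   0.    2.6]
1.61 [-13.8  -0.    4. ]
```

```bash
python3 -m pendant '[-0.0135,0,-0.006,0,0.02,-0.014,0,-0.0015,0,0.02,-0.0145,0,-0.0005,0,0.02,-0.0145,0,0.0005,0,0.02]'
python3 -c "
from h import *
nxt(6,0.1,140)"
```

```text
time: 14.25
eef_pos: [646.8, -12.2, 180.6]
eef_rot: [3.119, -0.063, -3.032]
ft_force: [-2.9, 1.3, -1.6]
width: 0.334
X,Z 22.6 137.1 r 139.0 guard 1.392 w 0.334 F [-2.9  1.3 -1.6]
1.49 [-13.9  -0.    1.1]
1.59 [-13.6   0.    3.5]
1.69 [-13.1  -0.    4.8]
1.79 [-12.6  -0.1   6.1]
1.89 [-11.9  -0.1   7.3]
1.99 [-11.1  -0.1   8.5]
```

```bash
python3 -m pendant '[-0.0145,0,0.001,0,0.02,-0.014,0,0.0035,0,0.02,-0.014,0,0.005,0,0.02]'
python3 - <<'E'
from h import *
nxt(3,0.1,140)
c=snap('scene','s14')
cv2.imwrite('pics/s14c.png',cv2.resize(c['image'][150:310,180:320,::-1],None,fx=3.7,fy=3.7,interpolation=cv2.INTER_CUBIC))
E
```

```text
time: 14.55
eef_pos: [686.6, -7.4, 167.7]
eef_rot: [3.121, -0.072, -3.032]
ft_force: [-5.0, 2.4, 1.0]
width: 0.33
X,Z 62.6 124.2 r 139.1 guard 1.696 w 0.33 F [-5.   2.4  1. ]
1.8 [-13.   -0.3   5.2]
1.9 [-12.   -0.1   7.2]
2.0 [-11.2  -0.1   8.4]
```

View pics/s14c.png

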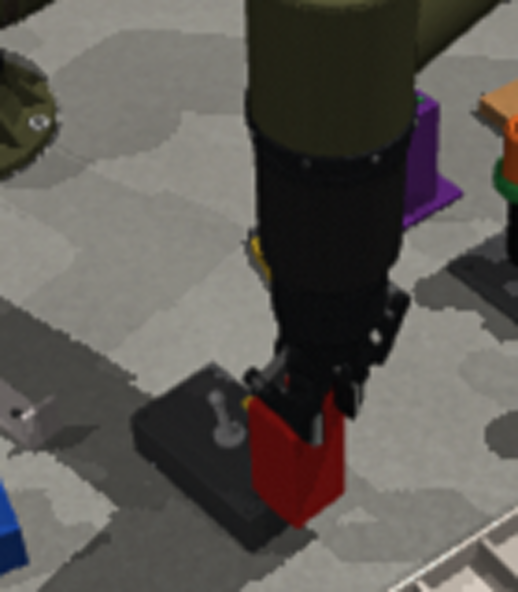

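```bash
python3 -m pendant '[-0.0125,0,0.005,0,0.02,0,0,0,0,0.03,0,0,0,0,0.05,0,0,0,0,0.06,0,0,0,0,0.06]'
python3 -c "
from h import *
arc();s=r.get_state();print(R.from_euler('xyz',s['eef_rot']).as_matrix()[:,2].round(3));delta([690,-7,260])"
```

```text
time: 15.1
eef_pos: [699.9, -5.5, 161.0]
eef_rot: [3.122, -0.071, -3.032]
ft_force: [-0.3, -0.3, 0.4]
width: 0.705
X,Z 76.1 117.5 r 139.9 guard 1.803 w 0.705 F [-0.3 -0.3  0.4]
[-0.073  0.012 -0.997]
t 15.1 pos [699.9  -5.5 161. ] rpy [ 178.9   -4.1 -173.7] F [-0.3 -0.3  0.4] w 0.705 -> tool d(mm) [ 17.    1.5 -98.1]
```

```bash
python3 -m pendant '[0.001,0,-0.02,0,0.06,0.002,0,-0.03,0,0.06,0.004,0,-0.025,0,0.04,0.02,0,-0.008,0,0,0.03,0,-0.003,0,0,0.03,0,0,0,0]'
python3 - <<'E'
from h import *
delta([525.1,-26.5,120],-173.3)
c=snap('scene','s15');t=snap('top','t15')
cv2.imwrite('pics/s15c.png',cv2.resize(c['image'][150:310,180:320,::-1],None,fx=3.7,fy=3.7,interpolation=cv2.INTER_CUBIC))
E
```

```text
time: 15.7
eef_pos: [618.1, -16.2, 256.6]
eef_rot: [3.122, -0.069, -3.032]
ft_force: [-0.4, -0.6, 1.0]
width: 0.021
t 15.7 pos [618.1 -16.2 256.6] rpy [ 178.9   -4.  -173.7] F [-0.4 -0.6  1. ] w 0.021 -> tool d(mm) [ 83.9  -2.9 142.7] twist -0.4
```

View pics/s15c.png

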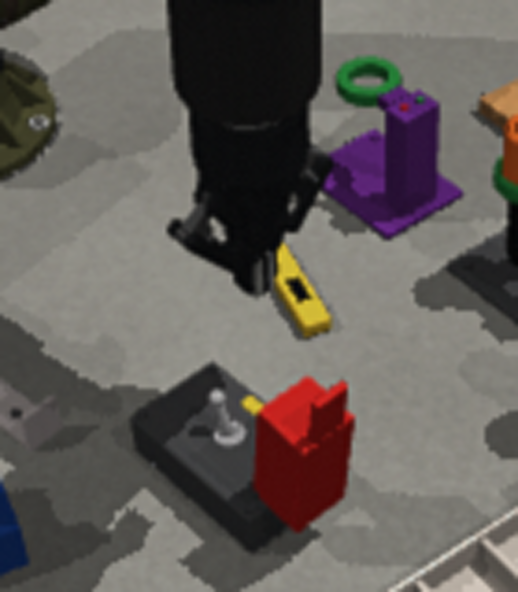

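The guard stands open. The toggle ball is at crop (217,397), and the base of the stick is at (228,435).

Run:
```python
from h import *
c=load('s15');print(world(c,180+217/3.7,150+397/3.7,77).round(1), world(c,180+217/3.7,150+397/3.7).round(1))
W=world(c,180+217/3.7,150+397/3.7,77);print('X,Y box',(W[:2]-HG)@AX,(W[:2]-HG)@[-AX[1],AX[0]])
t=load('t15');cv2.imwrite('pics/t15c.png',cv2.resize(t['image'][160:240,310:380,::-1],None,fx=7,fy=7,interpolation=cv2.INTER_CUBIC))
```

```text
[555.6 -18.5  77. ] [562.  -22.1  85. ]
X,Y box -68.78440623223503 4.3602665038410935
```

View pics/t15c.png

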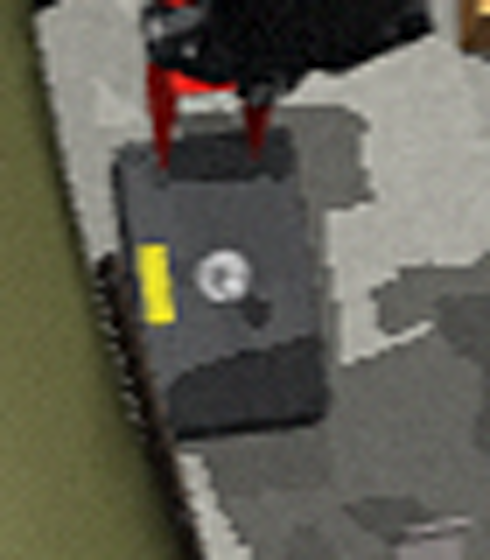

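```bash
python3 -m pendant '[0.03,0,0.02,-0.4,0,0.03,-0.001,0.03,0,0,0.022,-0.001,0.035,0,0,0.005,-0.001,0.035,0,0,0,0,0.015,0,0]'
python3 - <<'E'
from h import *
t=load('t15');print(world(t,341.7,199.3,77).round(1))
delta([525,-25,76],-173.3)
E
```

```text
time: 16.3
eef_pos: [520.5, -27.8, 128.9]
eef_rot: [3.119, -0.056, -3.025]
ft_force: [-0.3, -0.2, 0.2]
width: -0.001
[561.4 -18.3  77. ]
t 16.3 pos [520.5 -27.8 128.9] rpy [ 178.7   -3.2 -173.3] F [-0.3 -0.2  0.2] w -0.001 -> tool d(mm) [-7.7  1.  52.6] twist -0.0
```

```bash
python3 -m pendant '[-0.004,0.004,0.02,0,0,-0.002,0.001,0.02,0,0,0,0,0.012,0,0]'
python3 - <<'E'
from h import *
delta([525,-22.5,76],-173.3)
c=snap('scene','s16')
cv2.imwrite('pics/s16c.png',cv2.resize(c['image'][190:310,180:320,::-1],None,fx=5,fy=5,interpolation=cv2.INTER_CUBIC))
E
```

```text
time: 16.6
eef_pos: [522.9, -21.1, 75.7]
eef_rot: [3.118, -0.053, -3.025]
ft_force: [-1.3, -0.5, -0.1]
width: -0.0
t 16.6 pos [522.9 -21.1  75.7] rpy [ 178.7   -3.  -173.3] F [-1.3 -0.5 -0.1] w -0.0 -> tool d(mm) [-1.9 -1.6 -0.5] twist -0.0
```

View pics/s16c.png

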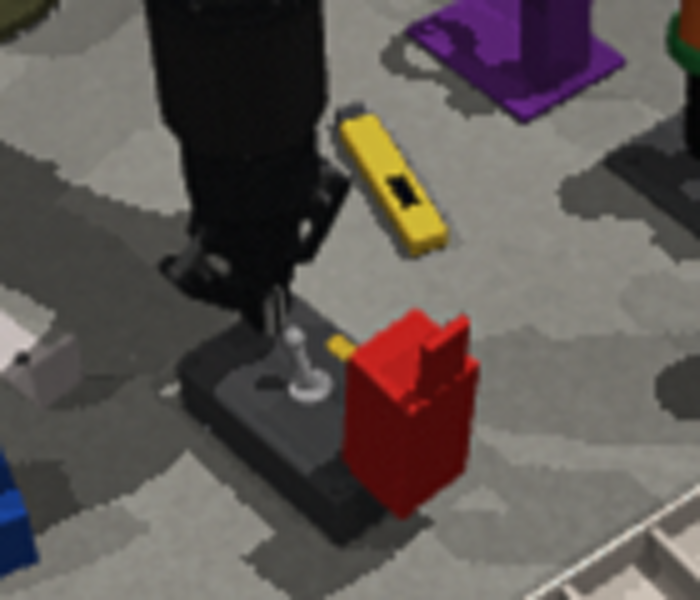

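```bash
python3 -m pendant '[-0.01,0,-0.0005,0,0,-0.01,0,-0.0005,0,0,-0.01,0,-0.0005,0,0]'
python3 -c "
from h import *
arc(0)"
python3 -m pendant '[-0.008,0,-0.0005,0,0]'
python3 -m pendant '[-0.005,0,-0.0005,0,0]'
python3 - <<'E'
from h import *
arc(0); delta([575,-18,76])
c=snap('scene','s17')
cv2.imwrite('pics/s17c.png',cv2.resize(c['image'][190:310,180:320,::-1],None,fx=5,fy=5,interpolation=cv2.INTER_CUBIC))
E
```

```text
time: 16.95
eef_pos: [554.1, -17.9, 76.3]
eef_rot: [3.119, -0.053, -3.025]
ft_force: [-1.6, 0.5, 1.2]
width: -0.001
X,Z -70.2 29.3 r 76.1 guard 0.053 w -0.001 F [-1.6  0.5  1.2]
time: 17.05
eef_pos: [562.9, -16.9, 76.8]
eef_rot: [3.119, -0.054, -3.025]
ft_force: [-10.4, 0.5, 2.0]
width: -0.0
time: 17.15
eef_pos: [564.5, -16.9, 76.1]
eef_rot: [3.119, -0.066, -3.025]
ft_force: [-29.1, 1.6, 12.8]
width: 0.0
X,Z -59.8 29.1 r 66.5 guard 0.112 w 0.0 F [-29.1   1.6  12.8]
t 17.15 pos [564.5 -16.9  76.1] rpy [ 178.7   -3.8 -173.3] F [-29.1   1.6  12.8] w 0.0 -> tool d(mm) [-10.3  -2.3  -0.6]
```

View pics/s17c.png

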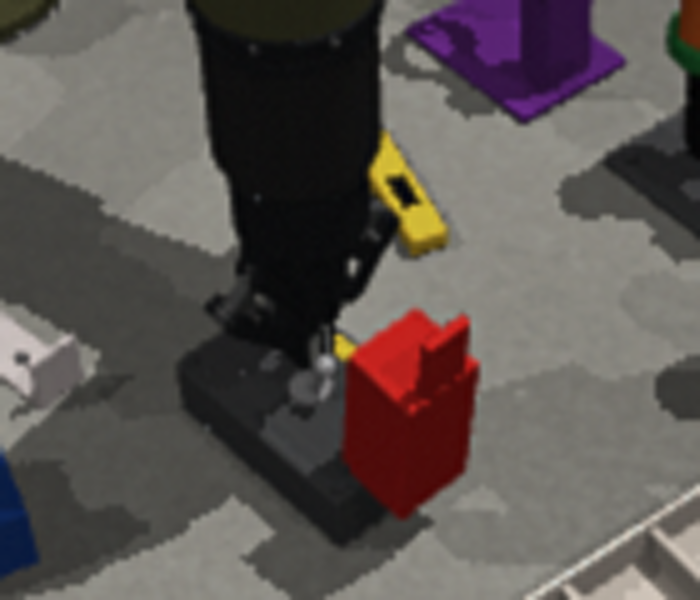

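At the stop: 29 N with the finger at X=-60, about where full over was predicted (-57). I'll back off, lift and look.

```bash
python3 -m pendant '[0.01,0,0,0,0,0.02,0,-0.005,0,0,0.01,0,-0.03,0,0,0,0,-0.04,0,0,0,0,-0.04,0,0.06]'
python3 - <<'E'
from h import *
arc(0)
c=snap('scene','s18');t=snap('top','t18')
cv2.imwrite('pics/s18c.png',cv2.resize(c['image'][190:310,180:320,::-1],None,fx=5,fy=5,interpolation=cv2.INTER_CUBIC))
delta([698,-6,262],-173.3)
E
```

```text
time: 17.7
eef_pos: [531.2, -23.2, 191.2]
eef_rot: [3.119, -0.077, -3.026]
ft_force: [1.2, 1.1, 0.1]
width: 0.157
X,Z -93.5 144.2 r 171.9 guard 0.653 w 0.157 F [1.2 1.1 0.1]
t 17.8 pos [534.3 -23.4 197.1] rpy [ 178.7   -3.8 -173.4] F [0.3 0.7 0.2] w 0.331 -> tool d(mm) [-1.60e+02  1.00e-01 -7.57e+01] twist -0.1
```

View pics/s18c.png

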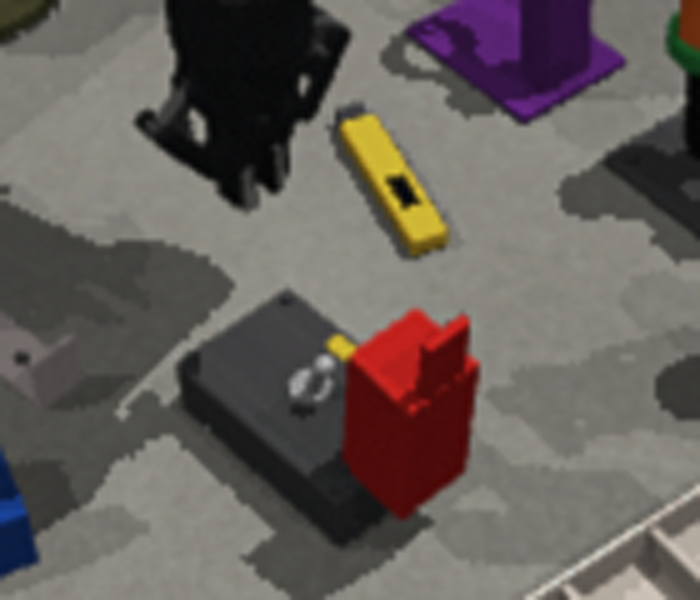

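Run:
```python
from h import *
c=load('s18');W=world(c,180+328/5,190+362/5,77);print(W,(W[:2]-HG)@AX)
c=load('s15');
for g in (0,.8,.9):
    a=-.45+g; X=-55+36*np.sin(a); P=np.array([*(HG+AX*X+3.5*np.array([-AX[1],AX[0]])),45+36*np.cos(a)])
    A=R.from_euler('xyz',c['attitude']).as_matrix(); q=(P-c['eye'])@A
    print(g,X,c['cx']+c['fx']*q[0]/-q[2], c['cy']-c['fy']*q[1]/-q[2])
```

```text
[584.50466637 -13.50477902  77.        ] -39.465349097156846
0 -70.65875922800429 238.00081247741883 257.01318251037725
0.8 -42.655678931603745 244.1815260809998 261.8408901163031
0.9 -39.341240771995714 244.9577580088892 262.7841069326474
```

```bash
python3 -m pendant '[-0.015,0,-0.04,0,0.06,-0.03,0,-0.03,0,0.06,-0.032,0,-0.006,0,0.06,-0.032,0,0,0,0.06,-0.03,0,0,0,0.06,-0.018,0,0,0,0.06]'
python3 - <<'E'
from h import *
arc()
delta([699.9,-5.5,161],-173.3)
E
```

```text
time: 18.4
eef_pos: [701.6, -6.6, 266.0]
eef_rot: [3.119, -0.056, -3.027]
ft_force: [0.7, -0.4, -0.2]
width: 0.7
X,Z 77.7 222.5 r 235.7 guard 1.565 w 0.7 F [ 0.7 -0.4 -0.2]
t 18.4 pos [701.6  -6.6 266. ] rpy [ 178.7   -3.2 -173.4] F [ 0.7 -0.4 -0.2] w 0.7 -> tool d(mm) [ -4.3  -1.1 104.9] twist -0.1
```

```bash
python3 -m pendant '[-0.001,0,0.025,0,0.06,-0.001,0,0.025,0,0.06,-0.001,-0.001,0.018,0,0.06]'
python3 - <<'E'
from h import *
arc()
delta([699.9,-5.5,161],-173.3)
c=snap('scene','s19')
cv2.imwrite('pics/s19c.png',cv2.resize(c['image'][160:310,180:320,::-1],None,fx=4,fy=4,interpolation=cv2.INTER_CUBIC))
E
```

```text
time: 18.7
eef_pos: [706.9, -5.7, 196.6]
eef_rot: [3.119, -0.048, -3.027]
ft_force: [0.4, -0.4, 0.0]
width: 0.7
X,Z 83.0 153.1 r 174.1 guard 1.726 w 0.7 F [ 0.4 -0.4  0. ]
t 18.7 pos [706.9  -5.7 196.6] rpy [ 178.7   -2.8 -173.5] F [ 0.4 -0.4  0. ] w 0.7 -> tool d(mm) [ 5.2  0.2 35.9] twist -0.2
```

View pics/s19c.png

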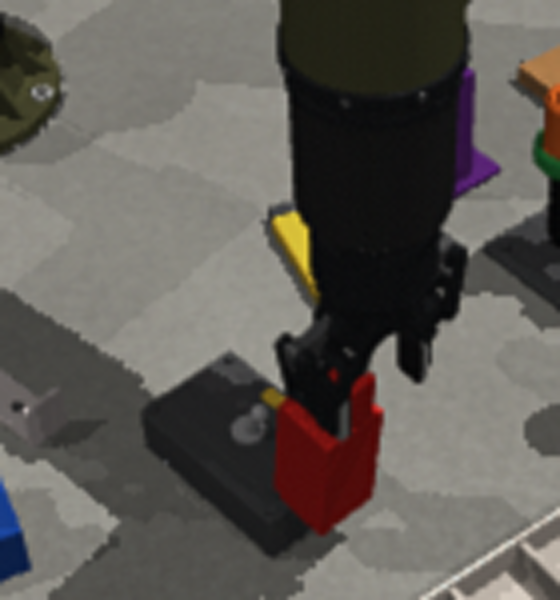

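```bash
python3 -m pendant '[0.003,0,0.015,0,0.06,0.003,0,0.012,0,0.06,0.001,0,0.006,0,0.06]'
python3 - <<'E'
from h import *
arc()
delta([699.9,-5.5,161],-173.3)
E
```

```text
time: 19.05
eef_pos: [698.5, -6.1, 159.6]
eef_rot: [3.119, -0.05, -3.028]
ft_force: [0.2, -0.2, -0.3]
width: 0.699
X,Z 74.6 116.1 r 138.0 guard 1.8 w 0.699 F [ 0.2 -0.2 -0.3]
t 19.05 pos [698.5  -6.1 159.6] rpy [ 178.7   -2.9 -173.5] F [ 0.2 -0.2 -0.3] w 0.699 -> tool d(mm) [-1.4  0.4 -1.4] twist -0.2
```

```bash
python3 -m pendant '[-0.0005,0,0,0,0.045,0,0,0,0,0.03,0,0,0,0,0.02,0,0,0,0,0.02,0,0,0,0,0.02]'
python3 - <<'E'
from h import *
nxt(10,-0.1,139)
c=snap('scene','s20')
cv2.imwrite('pics/s20c.png',cv2.resize(c['image'][160:310,180:320,::-1],None,fx=4,fy=4,interpolation=cv2.INTER_CUBIC))
E
```

```text
time: 19.55
eef_pos: [699.2, -5.6, 160.6]
eef_rot: [3.119, -0.05, -3.027]
ft_force: [-0.8, -0.5, -1.4]
width: 0.331
X,Z 75.4 117.1 r 139.3 guard 1.801 w 0.331 F [-0.8 -0.5 -1.4]
1.7 [12.5 -0.4 -6.1]
1.6 [12.9  0.1 -5.1]
1.5 [13.4  0.1 -3.7]
1.4 [13.7  0.  -2.4]
1.3 [13.9 -0.  -1. ]
1.2 [13.9 -0.   0.4]
1.1 [13.8 -0.1  1.8]
1.0 [13.5 -0.1  3.1]
0.9 [13.2 -0.1  4.5]
0.8 [12.6 -0.2  5.8]
```

View pics/s20c.png

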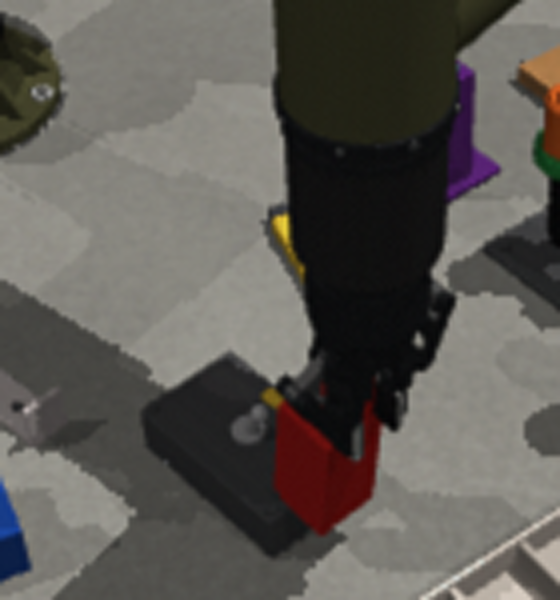

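Pinched at width 0.33, which matches the 30 mm lip. I'll fold it back along the arc.

```bash
python3 -m pendant '[0.0125,0,-0.006,0,0.02,0.013,0,-0.005,0,0.02,0.0135,0,-0.0035,0,0.02,0.0135,0,-0.0025,0,0.02]'
python3 -c "
from h import *
nxt(5,-0.1,140)"
```

```text
time: 20.0
eef_pos: [652.2, -11.5, 180.2]
eef_rot: [3.12, -0.037, -3.027]
ft_force: [3.6, -0.1, -1.2]
width: 0.33
X,Z 28.0 136.7 r 139.5 guard 1.431 w 0.33 F [ 3.6 -0.1 -1.2]
1.33 [13.8 -0.2 -2.1]
1.23 [14.  -0.  -0.2]
1.13 [13.9 -0.1  1.2]
1.03 [13.8 -0.1  2.6]
0.93 [13.4 -0.1  3.9]
```

```bash
python3 -m pendant '[0.014,0,-0.002,0,0.02,0.014,0,0,0,0.02,0.014,0,0.001,0,0.02,0.014,0,0.0025,0,0.02,0.0135,0,0.004,0,0.02]'
python3 -c "
from h import *
nxt(5,-0.1,141)"
```

```text
time: 20.5
eef_pos: [588.6, -19.1, 180.3]
eef_rot: [3.12, -0.013, -3.03]
ft_force: [6.9, 0.0, -1.2]
width: 0.334
X,Z -36.0 136.8 r 141.5 guard 0.971 w 0.334 F [ 6.9  0.  -1.2]
0.87 [13.2 -0.1  4.9]
0.77 [12.9 -0.2  5.7]
0.67 [12.2 -0.2  7. ]
0.57 [11.5 -0.2  8.2]
0.47 [10.6 -0.2  9.3]
```

```bash
python3 -m pendant '[0.013,0,0.0045,0,0.02,0.013,0,0.006,0,0.02,0.012,0,0.007,0,0.02,0.0115,0,0.008,0,0.02]'
python3 -c "
from h import *
nxt(7,-0.1,142)"
```

```text
time: 20.9
eef_pos: [546.6, -24.1, 163.9]
eef_rot: [3.12, 0.019, -3.031]
ft_force: [3.2, 0.7, 3.5]
width: 0.328
X,Z -78.3 120.4 r 143.6 guard 0.652 w 0.328 F [3.2 0.7 3.5]
0.55 [10.8 -0.2  9.5]
0.45 [10.8 -0.3  9.2]
0.35 [ 9.8 -0.3 10.3]
0.25 [ 8.7 -0.3 11.2]
0.15 [ 7.6 -0.3 12. ]
0.05 [ 6.3 -0.3 12.7]
-0.05 [ 5.  -0.3 13.3]
```

```bash
python3 -m pendant '[0.011,0,0.0095,0,0.02,0.0105,0,0.0095,0,0.02,0.0095,0,0.0105,0,0.02,0.0085,0,0.0115,0,0.02]'
python3 -c "
from h import *
nxt(5,-0.1,142)"
```

```text
time: 21.3
eef_pos: [515.9, -27.8, 137.8]
eef_rot: [3.122, 0.053, -3.03]
ft_force: [-8.5, 2.1, 12.0]
width: 0.333
X,Z -109.2 94.3 r 144.3 guard 0.37 w 0.333 F [-8.5  2.1 12. ]
0.27 [ 7.7 -0.1 12.3]
0.17 [ 8.2 -0.3 11.6]
0.07 [ 7.  -0.3 12.3]
-0.03 [ 5.7 -0.3 13. ]
-0.13 [ 4.4 -0.3 13.5]
```

```bash
python3 -m pendant '[0.008,0,0.012,0,0.02,0.0075,0,0.012,0,0.02]'
python3 - <<'E'
from h import *
nxt(4,-0.1,143)
c=snap('scene','s21')
cv2.imwrite('pics/s21c.png',cv2.resize(c['image'][160:310,180:320,::-1],None,fx=4,fy=4,interpolation=cv2.INTER_CUBIC))
E
```

```text
time: 21.5
eef_pos: [503.9, -29.2, 121.3]
eef_rot: [3.123, 0.066, -3.029]
ft_force: [-6.5, 0.7, 10.4]
width: 0.331
X,Z -121.3 77.8 r 144.1 guard 0.228 w 0.331 F [-6.5  0.7 10.4]
0.13 [ 7.  -0.1 12.6]
0.03 [ 6.7 -0.3 12.6]
-0.07 [ 5.4 -0.3 13.2]
-0.17 [ 4.  -0.3 13.7]
```

View pics/s21c.png

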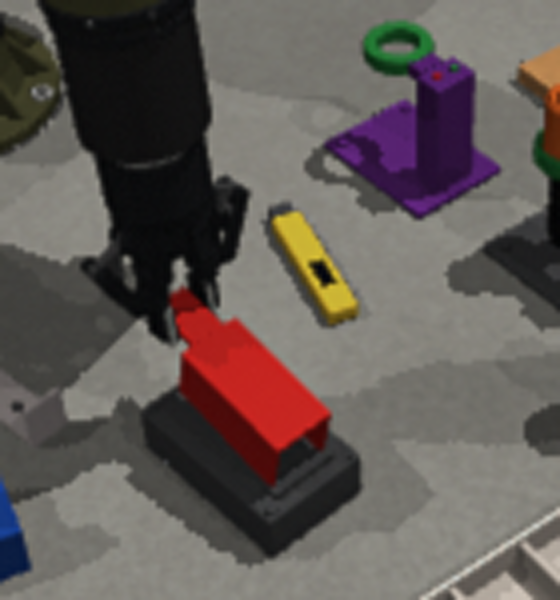

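```bash
python3 -m pendant '[0.0065,0,0.0125,0,0.02,0.005,0,0.011,0,0.02]'
python3 -c "
from h import *
nxt(2,-0.05,143)"
python3 -m pendant '[0.002,0,0.007,0,0.02]'
python3 -m pendant '[0.001,0,0.006,0,0.02]'
python3 -c "
from h import *
nxt(2,-0.05,143)"
```

```text
time: 21.75
eef_pos: [493.9, -30.3, 102.1]
eef_rot: [3.123, 0.072, -3.029]
ft_force: [-8.7, 1.5, 8.8]
width: 0.327
X,Z -131.4 58.6 r 143.9 guard 0.077 w 0.327 F [-8.7  1.5  8.8]
0.03 [2.4 0.1 6.8]
-0.02 [ 2.9 -0.1  6.5]
time: 21.85
eef_pos: [491.9, -30.6, 97.1]
eef_rot: [3.123, 0.073, -3.028]
ft_force: [-13.4, 2.3, 11.4]
width: 0.329
time: 21.95
eef_pos: [490.6, -30.8, 93.2]
eef_rot: [3.123, 0.073, -3.028]
ft_force: [-17.4, 3.5, 26.3]
width: 0.327
X,Z -134.7 49.7 r 143.6 guard 0.012 w 0.327 F [-17.4   3.5  26.3]
-0.04 [2.3 0.2 6.8]
-0.09 [ 2.5 -0.1  6.7]
```

```bash
python3 -m pendant '[0,0,0,0,0.03,0,0,0,0,0.045,0,0,0,0,0.06,0,0,0,0,0.06,0,0,-0.03,0,0.06,0,0,-0.03,0,0.04,0,0,0,0,0,0,0,0,0,0,0,0,0,0,0]'
python3 - <<'E'
from h import *
c=snap('scene','s22')
cv2.imwrite('pics/s22c.png',cv2.resize(c['image'][160:310,180:320,::-1],None,fx=4,fy=4,interpolation=cv2.INTER_CUBIC))
P=cloud(c); hsv=cv2.cvtColor(c['image'],cv2.COLOR_RGB2HSV); m=cv2.inRange(hsv,(0,150,80),(4,255,255))>0
m[:225]=0;m[290:]=0;m[:,:205]=0;m[:,275:]=0
s0=load('s12')
Q=P[m];Q=Q[Q[:,2]>85];X=(Q[:,:2]-HG)@AX
for a in range(-150,0,25):
    k=(X>=a)&(X<a+25); print(a,k.sum(),np.median(Q[k,2]).round(1) if k.any() else None)
c=load('scene0');P=cloud(c);hsv=cv2.cvtColor(c['image'],cv2.COLOR_RGB2HSV); m=cv2.inRange(hsv,(0,150,80),(4,255,255))>0
m[:225]=0;m[290:]=0;m[:,:205]=0;m[:,275:]=0
Q=P[m];Q=Q[Q[:,2]>85];X=(Q[:,:2]-HG)@AX
for a in range(-150,0,25):
    k=(X>=a)&(X<a+25); print('ref',a,k.sum(),np.median(Q[k,2]).round(1) if k.any() else None)
delta([492,-30.5,118],-173.3)
E
```

```text
time: 22.85
eef_pos: [487.2, -33.0, 157.3]
eef_rot: [3.124, 0.078, -3.029]
ft_force: [0.7, -0.3, -0.0]
width: 0.022
-150 56 101.0
-125 69 101.0
-100 119 100.4
-75 110 100.1
-50 126 100.0
-25 129 100.1
ref -150 57 99.4
ref -125 68 99.1
ref -100 104 99.4
ref -75 115 99.6
ref -50 113 99.7
ref -25 125 99.6
t 22.9 pos [487.  -32.9 156.8] rpy [ 179.     4.4 -173.5] F [ 0.9 -0.4  0. ] w 0.003 -> tool d(mm) [-2.2  1.2 39.2] twist -0.2
```

View pics/s22c.png

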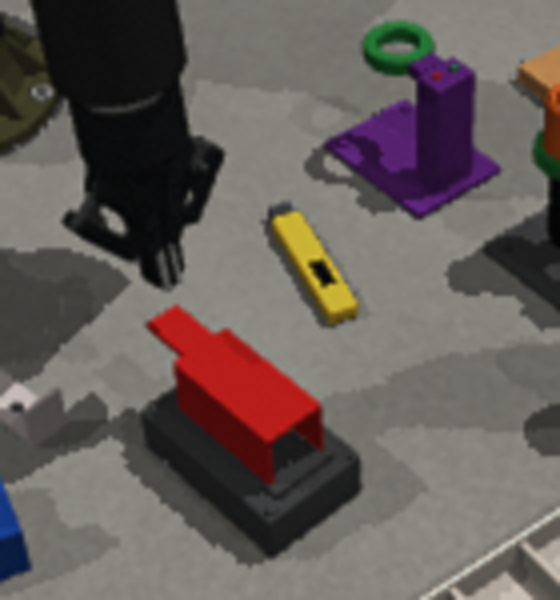

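The guard is nearly shut, but the lip measures about 1.5 mm higher than at the start. I'll press it down gently with the closed fingertips.

```bash
python3 -m pendant '[-0.002,0.001,0.02,0,0,-0.001,0,0.014,0,0]'
python3 -m pendant '[0,0,0.005,0,0]'
python3 -m pendant '[0,0,0.004,0,0]'
python3 -c "
from h import *
delta([492,-30.5,113],-173.3)"
```

```text
time: 23.1
eef_pos: [493.0, -30.7, 122.9]
eef_rot: [3.124, 0.079, -3.029]
ft_force: [-0.5, -0.3, -0.9]
width: -0.001
time: 23.2
eef_pos: [492.6, -30.7, 115.7]
eef_rot: [3.124, 0.076, -3.029]
ft_force: [-0.2, 0.3, -0.6]
width: 0.005
time: 23.3
eef_pos: [492.7, -31.1, 112.6]
eef_rot: [3.126, 0.075, -3.028]
ft_force: [-17.5, 5.9, 31.9]
width: -0.0
t 23.3 pos [492.7 -31.1 112.6] rpy [ 179.1    4.3 -173.5] F [-17.5   5.9  31.9] w -0.0 -> tool d(mm) [ 0.6  0.7 -0.5] twist -0.2
```

```bash
python3 -m pendant '[0,0,-0.02,0,0,0,0,-0.04,0,0,0.02,0,-0.04,0,0,0.02,0,-0.03,0,0]'
python3 - <<'E'
from h import *
c=snap('scene','s23');t=snap('top','t23')
P=cloud(c); hsv=cv2.cvtColor(c['image'],cv2.COLOR_RGB2HSV); m=cv2.inRange(hsv,(0,150,80),(4,255,255))>0
m[:225]=0;m[290:]=0;m[:,:205]=0;m[:,275:]=0
Q=P[m];Q=Q[Q[:,2]>85];X=(Q[:,:2]-HG)@AX
for a in range(-150,0,25):
    k=(X>=a)&(X<a+25); print(a,k.sum(),np.median(Q[k,2]).round(1) if k.any() else None)
delta([460,-30,250])
i=c['image'][:,:,::-1]
cv2.imwrite('pics/s23c.png',cv2.resize(i[140:340,100:380],None,fx=2.8,fy=2.8,interpolation=cv2.INTER_CUBIC))
E
```

```text
time: 23.7
eef_pos: [441.4, -39.5, 238.3]
eef_rot: [3.128, 0.064, -3.029]
ft_force: [0.7, -0.2, 0.2]
width: 0.002
-150 55 99.6
-125 77 99.4
-100 111 99.2
-75 117 99.3
-50 123 99.1
-25 132 99.2
t 23.8 pos [442.2 -39.6 242.3] rpy [ 179.2    4.2 -173.5] F [-1.2 -0.8  0.3] w 0.002 -> tool d(mm) [-19.3   7.7  -6.3]
```

View pics/s23c.png

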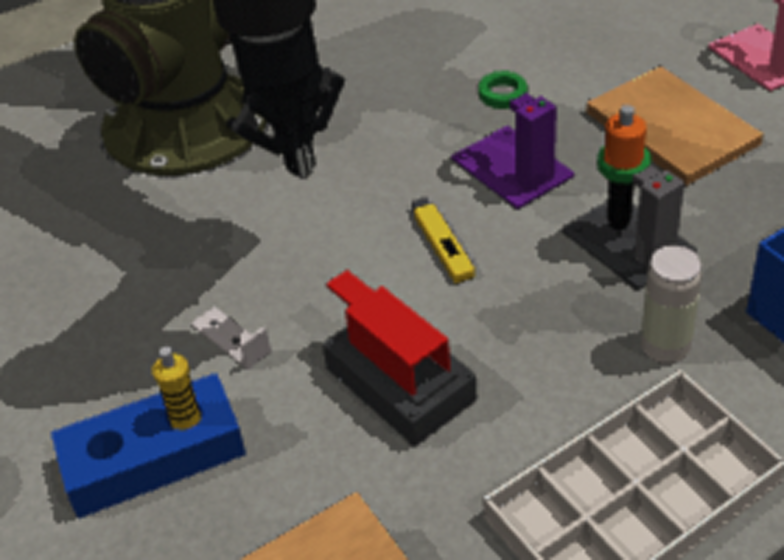

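View pics/t23.png

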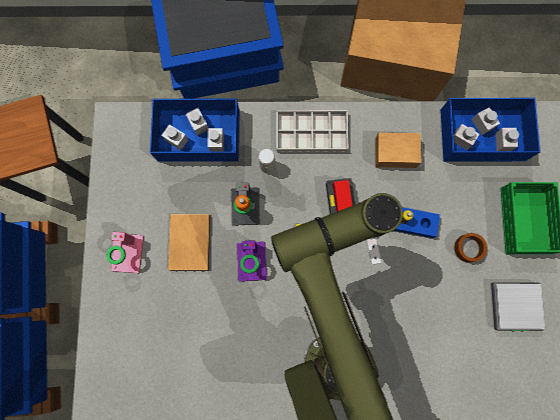

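The guard is back to its starting height (99.4 mm). The driver hangs in the grey dock at crop (625,145), and the nut driver, cutter and bracket are where they were. Handing in.

```bash
python3 -m pendant '[0,0,0,0,0,0,0,0,0,0]'; python3 -c "
from h import *
print(r.close_job())"
```

```text
time: 24.0
eef_pos: [442.2, -39.5, 242.6]
eef_rot: [3.127, 0.074, -3.028]
ft_force: [1.0, 0.3, -0.4]
width: -0.002
the job is handed in; nothing more can be done
None
```

The job is done and handed in at 24 s of the allowed 72 s.

- **Driver:** I took it from the blue stand, lowered it handle first through the green collar on the grey dock until its head touched the rim, and let go. The last picture shows it hanging upright in the collar.
- **Toggle:** I opened the guard to about 1.8 rad and pushed the toggle to its stop. Its ball then measured 39.5 mm from the hinge line; fully on should be 39.3 mm.
- **Guard:** After folding it back, the lip still measured about 1.5 mm high, so I pressed it down with closed fingertips. The hood and lip then measured 99.1–99.6 mm high, as at the start. I couldn't see the toggle again once the guard was shut.
- **Left alone:** The nut driver is still in its pocket. The box cutter and bracket look unmoved in the pictures; I didn't measure them again.

**Flaws along the way:** the tool drifted up to about 4° off vertical, and I allowed for that when inserting the driver. The highest wrist-force readings were about 33 N pushing the toggle to its stop and about 37 N pressing the lip.

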